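# Clamp a drilled block square in a twin-knob parallel clamp

### The job

Lift the drilled aluminium block out of its wooden saddle and stand it on the clamp's base between the jaws, long sides along the jaws and not past their ends; there it can be held only by its ends, so it has to be set down and regripped on the way. Then wind the two T-knobs clockwise in alternate small steps, never one more than a third of a turn ahead of the other, until both are fully home at their stops with the block clamped, and let go.

Things in the scene. Friction and masses are not known exactly. Their poses are not given: they have to be found in the camera images.
- block_center (a point): centre of the loose aluminium block, 36 (its x) x 64 (its y) x 44 mm high (z), 0.2 to 0.4 kg, two 18 mm bores in its top. It starts upright in the saddle, underside 6 mm above the bench
- saddle: fixed wooden saddle left of the clamp, origin at its underside; 30 mm along x, 86 mm along y. Its 9 mm cheeks at +-y, 50 mm high, cover the block's two 36 mm wide ends up to the top (2 mm clearance each), so the block is gripped across its 36 mm thickness (along x) and lifted straight up. Behind it, about x = 0.625, y = 0.26 m, the bench is clear for setting the block down
- nest (a point): fixed clamp: point on top of its base plate (180 x 300 mm, 12 mm above the bench) where the middle of the block's underside belongs. x from the moving front jaw to the rear jaw (away from the robot), y along the jaws to the left knob, z up. Both jaws are 90 mm long and 46 mm high above the plate, higher than the block, so fingers fit only at the block's ends
- pad_face (a point): middle of the face of the sprung rubber pad (88 x 44 mm) on the rear jaw, 16 mm from nest along nest's +x when free; yields up to 4 mm. Only the block's 36 mm thickness between the jaws lets the clamp close home. 53 mm are free along y between the jaws' ends and the knob housings
- jaw_mid (a point): middle of the front jaw's clamping face; x is its normal, towards the rear jaw, along nest's x when square. It goes from 42 mm before nest (knobs at 0) to 18 mm before it (knobs home). Each knob drives its own end, 240 mm apart, by 8 mm per rad; one knob ahead skews the jaw by 1/30 rad per rad. A crossbar, top 22 mm above the plate, joins it to both drives 17 mm before its face
- knob_left (a joint): left knob (+y side of the clamp), rad: grows as it is turned clockwise seen from above, 0 fully open, 3.0 fully home at a hard stop. Stays where it is left; takes about 0.12 to 0.2 N m
- knob_right (a joint): right knob (-y side of the clamp), rad, the same
- knob_left_grip (a point): middle of the left knob's T-bar, on the vertical turning axis, 80 mm above the bench. The bar is round, 19 mm in diameter, 52 mm long, level along this point's y (it turns with the knob). Its underside is 22 mm above the gear housing (46 x 44 mm, top 48 mm above the bench)
- knob_right_grip (a point): the same of the right knob
- pad (a joint): how far the sprung rear pad is pressed back, m: 0 free, about 0.002 with the block clamped home
There are look-alikes about, which are no part of the job. What is shaped like the part that bears block_center but red is not meant.

How it is judged:
By the outcome, as a careful person would: the job done as asked, in the order asked, and still so for the second after the job is handed in, with the robot touching nothing.
It also fails if it takes over 72 s, if anything falls off the work surface, if the arm or the gripper's body presses on something with over 40 N, if the wrist force passes 120 N, or if a joint passes its speed limit or range.

### The arm

A 7-joint arm with a two-finger parallel gripper is mounted at the origin on a cart in front of the work surface, level with it; the furniture and walls round the work are solid. World frame = base frame: x ahead of the robot, y to its left, z up, the work surface at z = 0. Lengths are in m, angles in rad, forces in N, time in s.
With the tool pointing down it reaches from about 0.4 to 0.85 m from the base axis. Payload 10.4 kg.
Tool frame: the origin (TCP) lies midway between the tips of the shut fingers; the grasp point (between the pads) lies 19 mm behind it (r.tcp_to_grasp is the z of the grasp point in the tool frame, in m); z points along the fingers, x is the direction in which the jaws open and shut, and the axes are right-handed (so a half turn about z gives the same grasp; the last joint's range is limited). The gripper opens to 87 mm and grips with 3 to 60 N. Pads are 19 mm wide; open, the fingers measure 117 mm over their backs; the gripper's body (75 mm by 190 mm) begins 51 mm behind the grasp point.
Start: joints at [1.113, 0.332, -0.065, 1.46, 0.022, 1.35, -0.088], TCP at [0.263, -0.567, 0.223] pointing down, gripper open.
Joint ranges: [-2.6, 2.6], [-0.5, 2.12], [-1.47, 1.34], [0.16, 2.42], [-1.27, 4.41], [0.06, 2.06], [-2.6, 2.6]. Speed limits (rad/s): [2.22, 2.22, 2.79, 2.79, 3.14, 3.14, 3.14].

### API

Orientations are given as a unit quaternion [x, y, z, w].
In Python, from bench import r, camera, close_job gives the robot as it stands. The module is installed in compiled form; this text tells all that it offers.
- The arm moves only by the shell command python3 -m crank 'ROWS' [FORCE]. ROWS is JSON, a list of rows, each an object of numbers: "x", "y", "z": the shift along the tool's x, y, z scaled (see below); "ax", "ay", "az": the turn, a rotation vector about the tool's x, y, z scaled (see below); "claw": the closure, from -1 (fully open) to 1 (shut), so that 0 is half open. A call has exactly 5 rows; each row is the pose to reach, as a shift and turn from the pose commanded when the call began, along the tool's axes at that moment; what a row does not reach only later rows make up. The controller multiplies each number of a shift by 1 m and each number of a turn by 2 rad. A row lasts 1/12 s, in which the tool goes at most 41.7 mm and 7.16 degrees, less where a joint would pass 70% of its speed; a pose out of reach is approached as far as the arm can. A call with a number of a shift or a turn outside -1 to 1 is refused whole. A call with a gripper value outside its range is refused whole. The fingers move at their own pace and stop on an object; FORCE is the grip in N (left out, the last holds). Time passes only in rows, so rows that repeat a pose let the fingers close, or fill a call up. It gives the time, the measured TCP pose, the force and the opening at its end, in the units of the state.
- r.read_state(): the state, without advancing time (a new reading comes with each control period).
- camera(name): name is "side" or "top" or "wrist"; returns a dict with "color" (480x640x3 uint8, blue, green, red), "fx", "fy", "cx", "cy" (pixels), "eye" and "orientation" of the camera in the world. Camera axes: x right, y down, z forward; pixel columns grow to the right and rows downward; lengths in m; the calibration is good to about 2 mm. A picture is of the moment at which its call begins. There is no depth.
- close_job(): hands the job in, once; it reports no verdict.
The state is a dict: "time": time; "joint_positions": joint angles; "joint_vel": joint speeds; "joint_torque": joint torques, N m; "ee_pos": TCP position; "eef_rot": TCP orientation; "ft_force": force on the tool from outside, world axes, zero at the start; "torque": the same for the moment, N m; "width": finger opening in m.
Only numpy, scipy, OpenCV 4.12 (cv2) and the standard library are available. Lean on these libraries where they do the work, as an engineer would, in place of code of your own. Each camera call takes 0.05 s, during which the arm holds its last target. There are 200 camera calls.

## Working session

There is one attempt and no reset: what is moved stays moved. The work goes in short steps, Python scripts to look and compute and a shell command to move; the robot and the scene stay as the last step left them, time stands still between calls to the robot, and variables do not carry over. Pictures are saved under pics/ and viewed, about 8 in all and at most 12, crops included, and the job is handed in when it is done.

```bash
mkdir -p pics; cat > h.py <<'E'
import numpy as np, cv2
from scipy.spatial.transform import Rotation as R
from bench import r, camera, close_job
def ray(c,u,v):
    d=np.array([(u-c['cx'])/c['fx'],(v-c['cy'])/c['fy'],1.])
    o=c['orientation']; o=np.array(o)
    M=R.from_quat(o).as_matrix() if o.size==4 else o.reshape(3,3)
    return np.array(c['eye']),M@d
def onz(c,u,v,z):
    e,d=ray(c,u,v); return e+d*(z-e[2])/d[2]
def proj(c,p):
    o=np.array(c['orientation']); M=R.from_quat(o).as_matrix() if o.size==4 else o.reshape(3,3)
    q=M.T@(np.array(p)-np.array(c['eye'])); return q[0]/q[2]*c['fx']+c['cx'],q[1]/q[2]*c['fy']+c['cy']
E
python3 - <<'E'
from h import *
s=r.read_state(); print(s, r.tcp_to_grasp)
for n in ("top","side"):
    c=camera(n); cv2.imwrite(f"pics/{n}0.png",c['color']); np.save(f"pics/{n}0.npy",c,allow_pickle=True)
    print(n,c['eye'],c['orientation'],c['fx'],c['cx'],c['cy'])
E
```

```text
{'time': 0.0, 'joint_positions': array([ 1.11342253,  0.33283645, -0.06470737,  1.46094577,  0.02160834,
        1.34990456, -0.08847223]), 'joint_vel': array([-6.95496006e-04,  9.41610627e-04,  7.16402437e-04,  1.46284797e-03,
        8.78955524e-05,  2.47650080e-04, -1.60821926e-04]), 'joint_torque': array([-5.83087531e-04, -6.23257041e+01,  2.40964594e-02, -3.89898634e+01,
       -6.13971404e-02,  3.97948804e-02,  8.20485388e-05]), 'ee_pos': array([ 0.26308443, -0.56650097,  0.22177395]), 'eef_rot': array([ 8.42987796e-01, -5.37932233e-01, -6.07915783e-04, -3.45276135e-04]), 'ft_force': array([-0.82687507,  0.19522415, -0.5466027 ]), 'torque': array([ 0.00646064, -0.01467581,  0.00914956]), 'width': 0.08679175115026488} -0.0187
top [0.45043585 0.23387311 1.31712042] [-0.7026954   0.7105667  -0.01848447  0.03118426] 490.6813950644234 312.31182063411376 242.03880821351586
side [0.23887001 1.36120093 0.75196553] [-0.10935451  0.8604049  -0.49308797  0.06789154] 466.0935705750127 312.36203146269384 247.34974382288686
```

View pics/top0.png

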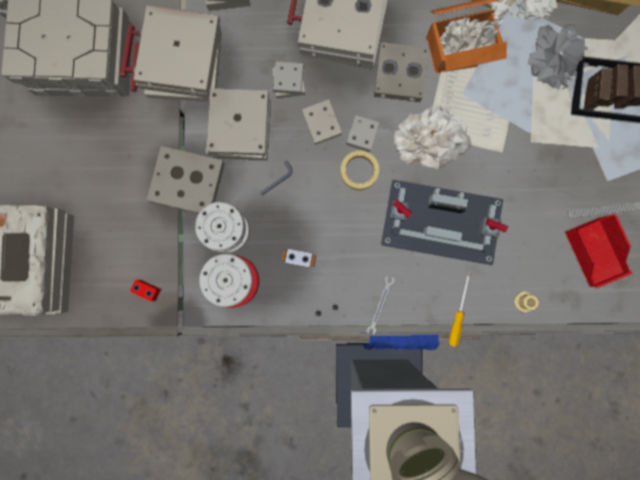

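View pics/side0.png

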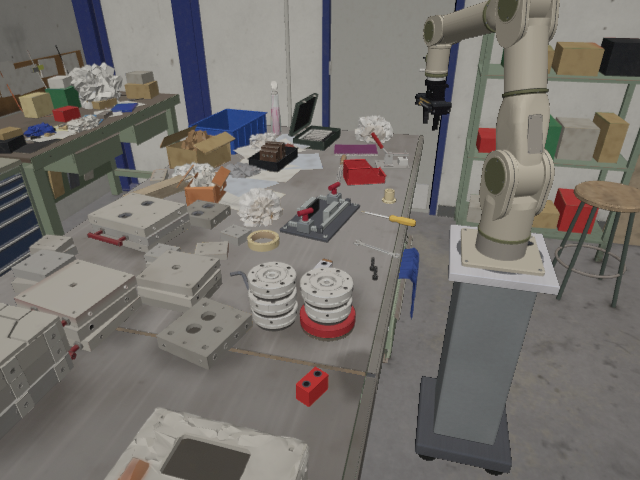

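The top view shows these candidates for the block:
- White/aluminium two-bore block in its wooden saddle at (299,258). I choose this one.
- Red look-alike at (145,290), excluded by the description.
- Grey drilled plates at (289,78), (322,121), (363,133) and (403,70), not in a saddle.

The clamp is at (443,222), with red knobs at (402,209) on the left (+y) and (497,226) on the right. I'll check the choice in a close crop.

```bash
python3 - <<'E'
from h import *
c=np.load("pics/top0.npy",allow_pickle=True).item(); im=c['color']
a=cv2.resize(im[170:270,375:515],None,fx=5.7,fy=5.7,interpolation=cv2.INTER_CUBIC)[:, :798]
b=cv2.resize(im[235:280,265:335],None,fx=5.7,fy=5.7,interpolation=cv2.INTER_CUBIC)
print(a.shape,b.shape)
out=np.zeros((a.shape[0]+0,798,3),np.uint8); out[:a.shape[0],:a.shape[1]]=a
cv2.imwrite("pics/clamp.png",cv2.resize(np.vstack([a[:, :798],np.pad(b,((0,0),(0,798-b.shape[1]),(0,0)))]),None,fx=.72,fy=.72))
hsv=cv2.cvtColor(im,cv2.COLOR_BGR2HSV)
red=((hsv[...,0]<8)|(hsv[...,0]>172))&(hsv[...,1]>150)&(hsv[...,2]>60)
for x0,x1,y0,y1 in((385,420,190,225),(480,515,212,240)):
    v,u=np.nonzero(red[y0:y1,x0:x1]); u=u+x0; v=v+y0
    (cu,cv_),(w,h),an=cv2.minAreaRect(np.c_[u,v].astype(np.float32)); print(cu,cv_,w,h,an,u.mean(),v.mean(),onz(c,cu,cv_,.08))
# white block
m=(hsv[235:280,265:335,1]<60)&(hsv[235:280,265:335,2]>170)
n,l,st,ce=cv2.connectedComponentsWithStats(m.astype(np.uint8)); print(st,ce)
i=1+np.argmax(st[1:,4]); v,u=np.nonzero(l==i)
rr=cv2.minAreaRect(np.c_[u+265,v+235].astype(np.float32)); print(rr,onz(c,*rr[0],.05)); print([onz(c,*p,.05)[:2].round(4) for p in cv2.boxPoints(rr)])
print("clear spot px",proj(c,[.625,.26,0]))
# plate mask (dark bluish)
m=((im.max(2)<85)&(np.indices(im.shape[:2])[1]>370)&(np.indices(im.shape[:2])[1]<520)&(np.indices(im.shape[:2])[0]>170)&(np.indices(im.shape[:2])[0]<275)).astype(np.uint8)
n,l,st,ce=cv2.connectedComponentsWithStats(m); i=1+np.argmax(st[1:,4]); v,u=np.nonzero(l==i)
rr=cv2.minAreaRect(np.c_[u,v].astype(np.float32)); print(rr,onz(c,*rr[0],.012)); print([onz(c,*p,.012)[:2].round(4) for p in cv2.boxPoints(rr)])
E
```

```text
(570, 798, 3) (256, 399, 3)
401.66156005859375 208.79232788085938 19.558391571044922 7.1041693687438965 37.87498474121094 402.1735537190083 208.65289256198346 [0.61932729 0.02855811 0.08      ]
495.7758483886719 225.8103485107422 20.6121826171875 7.613509178161621 21.801406860351562 495.7063492063492 225.0 [ 0.57312314 -0.20649791  0.08      ]
[[   0    0   70   45 2937]
 [  21   15   25   16  213]] [[34.6019748  21.95437521]
 [33.09389671 22.62910798]]
((298.1396179199219, 257.58868408203125), (23.7117919921875, 12.777338027954102), 10.61965560913086) [0.49988435 0.29323747 0.05      ]
[array([0.4897, 0.3265]), array([0.5221, 0.3202]), array([0.5101, 0.26  ]), array([0.4777, 0.2664])]
clear spot px (np.float64(310.90677720268303), np.float64(211.89181041827388))
((441.9847412109375, 222.08599853515625), (111.96119689941406, 65.44568634033203), 10.060689926147461) [ 0.59158566 -0.08886915  0.012     ]
[array([0.5336, 0.0739]), array([0.7065, 0.0398]), array([ 0.6496, -0.2519]), array([ 0.4785, -0.2155])]
```

View pics/clamp.png

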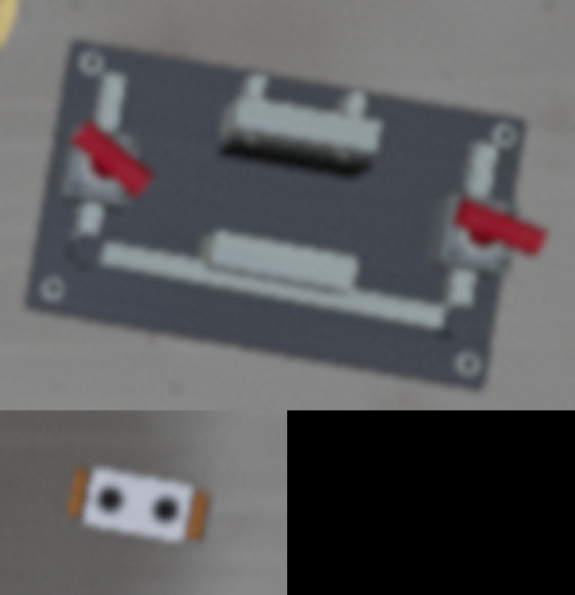

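The crop confirms the choice: a light block with two bores between brown wooden cheeks. The clamp is open, with a yaw of about -11°. I'm moving above the clamp to look with the wrist camera.

```bash
cat >> h.py <<'E'
def plan(p,yaw=None,grasp=False):
    """print shift (tool axes, m) and az (units of 2 rad) to bring TCP to p (or grasp point) at tool-x yaw in deg, pointing down"""
    s=r.read_state(); M=R.from_quat(s['eef_rot']); p=np.array(p,float)
    if grasp: p=p+[0,0,r.tcp_to_grasp]
    d=M.inv().apply(p-s['ee_pos']); y0=np.degrees(np.arctan2(*M.as_matrix()[1::-1,0]))
    out=""
    if yaw is not None:
        T=R.from_euler('z',yaw,degrees=True)*R.from_euler('x',180,degrees=True)
        out=((M.inv()*T).as_rotvec()/2).round(4)
    print("t %.2f"%s['time'],"tcp",s['ee_pos'].round(4),"yaw %.2f"%y0,"q7 %.2f"%s['joint_positions'][6],"w %.4f"%s['width'],"F",s['ft_force'].round(1),"Tz %.2f"%s['torque'][2],"SHIFT",d.round(4),"TURN",out)
def C(n,name):
    c=camera(n); cv2.imwrite(f"pics/{name}.png",c['color']); np.save(f"pics/{name}.npy",c,allow_pickle=True); return c
E
python3 -m crank '[{"x":-0.1,"y":-0.158,"z":-0.035,"claw":-1},{"x":-0.1,"y":-0.158,"z":-0.035,"claw":-1},{"x":-0.1,"y":-0.158,"z":-0.035,"claw":-1},{"x":-0.1,"y":-0.158,"z":-0.035,"claw":-1},{"x":-0.1,"y":-0.158,"z":-0.035,"claw":-1}]'
python3 -m crank '[{"x":-0.1,"y":-0.158,"z":-0.035,"claw":-1},{"x":-0.1,"y":-0.158,"z":-0.035,"claw":-1},{"x":-0.1,"y":-0.158,"z":-0.035,"claw":-1},{"x":-0.1,"y":-0.158,"z":-0.035,"claw":-1},{"x":-0.1,"y":-0.158,"z":-0.035,"claw":-1}]'
python3 -m crank '[{"x":-0.1,"y":-0.158,"z":-0.035,"az":-0.3,"claw":-1},{"x":-0.1,"y":-0.158,"z":-0.035,"az":-0.3,"claw":-1},{"x":-0.1,"y":-0.158,"z":-0.035,"az":-0.3,"claw":-1},{"x":-0.1,"y":-0.158,"z":-0.035,"az":-0.3,"claw":-1},{"x":-0.1,"y":-0.158,"z":-0.035,"az":-0.3,"claw":-1}]'
python3 -m crank '[{"az":-0.17,"claw":-1},{"az":-0.17,"claw":-1},{"az":-0.17,"claw":-1},{"az":-0.17,"claw":-1},{"az":-0.17,"claw":-1}]'
python3 - <<'E'
from h import *
plan([.5,.293,.15],-11)
c=C("wrist","w1"); print(c['eye'],c['orientation'],c['fx'],c['cx'],c['cy'])
E
```

```text
t 0.10 tcp [ 0.2631 -0.5665  0.2218] yaw -65.09 q7 -0.09 w 0.0872 F [ 0.3  0.3 -0.6] Tz 0.05 SHIFT [-0.6797 -0.5769  0.0727] TURN [-3.00e-04  6.00e-04 -4.72e-01]
[ 0.33399692 -0.53313145  0.38420646] [ 0.83419406 -0.53240843 -0.07839746  0.12047977] 388.4911551394742 323.49917710116284 242.438051190415schema error: expected keys x, y, z, ax, ay, az, claw
schema error: expected keys x, y, z, ax, ay, az, claw
schema error: expected keys x, y, z, ax, ay, az, claw
schema error: expected keys x, y, z, ax, ay, az, claw
```

View pics/w1.png

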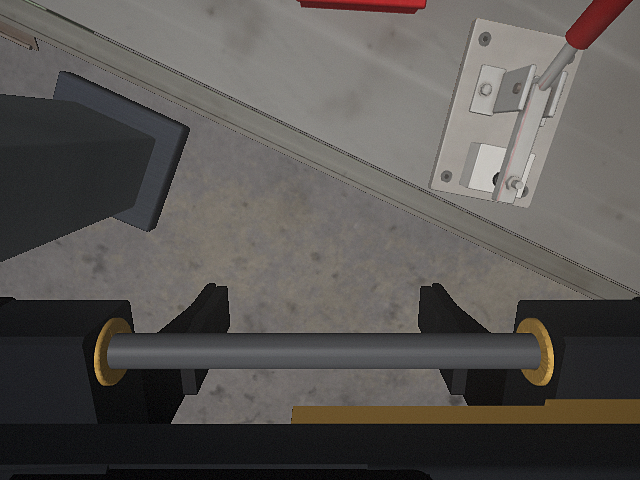

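The rows need all the keys, so nothing moved. The wrist image shows only the bench edge, with the fingers at about row 340. Resending with every key.

```bash

python3 -m crank '[{"x":-0.02,"y":-0.032,"z":-0.007,"ax":0,"ay":0,"az":0,"claw":-1},{"x":-0.1,"y":-0.158,"z":-0.035,"ax":0,"ay":0,"az":0,"claw":-1},{"x":-0.1,"y":-0.158,"z":-0.035,"ax":0,"ay":0,"az":0,"claw":-1},{"x":-0.1,"y":-0.158,"z":-0.035,"ax":0,"ay":0,"az":0,"claw":-1},{"x":-0.1,"y":-0.158,"z":-0.035,"ax":0,"ay":0,"az":0,"claw":-1}]' && 
python3 -m crank '[{"x":-0.1,"y":-0.158,"z":-0.035,"ax":0,"ay":0,"az":0,"claw":-1},{"x":-0.1,"y":-0.158,"z":-0.035,"ax":0,"ay":0,"az":0,"claw":-1},{"x":-0.1,"y":-0.158,"z":-0.035,"ax":0,"ay":0,"az":0,"claw":-1},{"x":-0.1,"y":-0.158,"z":-0.035,"ax":0,"ay":0,"az":0,"claw":-1},{"x":-0.1,"y":-0.158,"z":-0.035,"ax":0,"ay":0,"az":0,"claw":-1}]' &&
python3 -m crank '[{"x":-0.1,"y":-0.158,"z":-0.035,"ax":0,"ay":0,"az":-0.3,"claw":-1},{"x":-0.1,"y":-0.158,"z":-0.035,"ax":0,"ay":0,"az":-0.3,"claw":-1},{"x":-0.1,"y":-0.158,"z":-0.035,"ax":0,"ay":0,"az":-0.3,"claw":-1},{"x":-0.1,"y":-0.158,"z":-0.035,"ax":0,"ay":0,"az":-0.3,"claw":-1},{"x":-0.1,"y":-0.158,"z":-0.035,"ax":0,"ay":0,"az":-0.3,"claw":-1}]' &&
python3 -m crank '[{"x":0,"y":0,"z":0,"ax":0,"ay":0,"az":-0.17,"claw":-1},{"x":0,"y":0,"z":0,"ax":0,"ay":0,"az":-0.17,"claw":-1},{"x":0,"y":0,"z":0,"ax":0,"ay":0,"az":-0.17,"claw":-1},{"x":0,"y":0,"z":0,"ax":0,"ay":0,"az":-0.17,"claw":-1},{"x":0,"y":0,"z":0,"ax":0,"ay":0,"az":-0.17,"claw":-1}]'
python3 - <<'E'
from h import *
plan([.5,.293,.15],-11)
c=C("wrist","w2"); print(c['eye'],c['orientation'])
E
```

```text
time: 0.57
ee_pos: [0.367, -0.4058, 0.2584]
eef_rot: [0.844, -0.536, 0.0, -0.0]
ft_force: [1.5, -0.3, 0.2]
width: 0.0873
time: 0.98
ee_pos: [0.468, -0.2476, 0.2935]
eef_rot: [0.844, -0.536, 0.001, -0.001]
ft_force: [0.6, 0.1, 0.8]
width: 0.0873
time: 1.4
ee_pos: [0.5684, -0.0901, 0.3282]
eef_rot: [0.966, -0.26, 0.0, -0.001]
ft_force: [0.6, 0.6, 0.3]
width: 0.0872
time: 1.82
ee_pos: [0.5667, -0.0952, 0.3273]
eef_rot: [0.995, -0.099, -0.0, -0.0]
ft_force: [-0.9, -0.8, -0.3]
width: 0.0871
t 1.82 tcp [ 0.5667 -0.0952  0.3273] yaw -11.41 q7 -0.20 w 0.0871 F [-0.9 -0.8 -0.3] Tz -0.03 SHIFT [-0.1421 -0.3673  0.1774] TURN [-0.      0.0002 -0.0036]
[ 0.58215241 -0.01795455  0.48968499] [ 0.9847727  -0.09858137 -0.01487181  0.14241935]
```

View pics/w2.png

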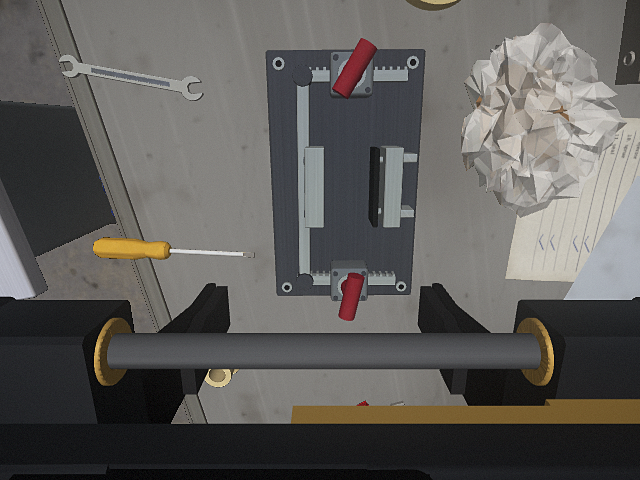

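The wrist view shows the clamp clearly: left knob at about (355,68), right knob at (351,297), front-jaw top face edge at u≈324 and v 147–227, and pad face between u 370 and 383. Now converting these to positions.

```bash
python3 - <<'E'
from h import *
c=np.load("pics/w2.npy",allow_pickle=True).item(); im=c['color']
hsv=cv2.cvtColor(im,cv2.COLOR_BGR2HSV)
red=((hsv[...,0]<8)|(hsv[...,0]>172))&(hsv[...,1]>150)&(hsv[...,2]>50)
for (x0,x1,y0,y1) in((320,385,30,110),(325,375,262,330)):
    v,u=np.nonzero(red[y0:y1,x0:x1]); p=np.array([onz(c,a+x0,b+y0,.083)[:2] for a,b in zip(u,v)])
    q=(p*1000).astype(np.float32); rc=cv2.minAreaRect(q); d=cv2.PCACompute(q,None)[1][0]
    print(rc, "bar axis deg",np.degrees(np.arctan2(d[1],d[0])))
m=np.zeros(im.shape[:2],np.uint8); m[45:300,262:428]=1
for nm,pts,z in (("frontface",[(324,148),(324,226)],.058),("frontouter",[(305,148),(304,226)],.058),("padbot",[(371,148),(370,224)],.012),("padtop",[(382.5,148),(381,226)],.057),("rearjaw",[(403,148),(401,226)],.058),("crossbar",[(304,84),(304,275)],.034),("plate",[(266,51),(425,49),(412,294),(276,295)],.012)):
    print(nm,[onz(c,*p,z)[:2].round(4) for p in pts])
for v in (170,200): print(v,[int(x) for x in im[v,295:410].max(1)])
E
```

```text
((621.3416137695312, 30.257211685180664), (53.669586181640625, 18.3271484375), 47.2320671081543) bar axis deg 47.395187
((573.1060791015625, -203.8524932861328), (58.833778381347656, 23.1875), 67.02501678466797) bar axis deg 68.72249
frontface [array([ 0.578 , -0.0387]), array([ 0.5608, -0.1238])]
frontouter [array([ 0.5578, -0.0346]), array([ 0.5383, -0.1193])]
padbot [array([ 0.6326, -0.052 ]), array([ 0.616, -0.144])]
padtop [array([ 0.6401, -0.0513]), array([ 0.6248, -0.137 ])]
rearjaw [array([ 0.6617, -0.0556]), array([ 0.6471, -0.1412])]
crossbar [array([0.5698, 0.0311]), array([ 0.5225, -0.1867])]
plate [array([0.5348, 0.0755]), array([0.7095, 0.0422]), array([ 0.6551, -0.2499]), array([ 0.4769, -0.2154])]
170 [76, 71, 52, 165, 162, 151, 154, 154, 159, 104, 140, 158, 144, 152, 155, 155, 152, 153, 157, 152, 154, 160, 152, 154, 157, 159, 159, 164, 136, 52, 70, 72, 72, 69, 71, 72, 72, 68, 68, 76, 75, 69, 72, 74, 71, 69, 71, 73, 72, 64, 73, 71, 71, 70, 73, 72, 68, 74, 67, 73, 70, 77, 71, 71, 70, 69, 69, 71, 74, 69, 67, 73, 73, 72, 61, 16, 27, 23, 29, 30, 34, 34, 35, 34, 42, 74, 71, 69, 71, 58, 121, 150, 156, 148, 148, 155, 151, 150, 147, 151, 156, 155, 149, 151, 153, 146, 161, 139, 64, 69, 67, 70, 72, 72, 72]
200 [73, 71, 61, 110, 157, 156, 157, 158, 155, 109, 148, 152, 149, 152, 156, 155, 155, 155, 154, 153, 157, 162, 153, 157, 156, 156, 155, 163, 133, 48, 72, 73, 75, 71, 78, 69, 72, 71, 68, 76, 76, 70, 71, 77, 69, 71, 68, 73, 70, 71, 65, 68, 75, 72, 73, 73, 77, 71, 70, 70, 71, 75, 74, 71, 73, 71, 72, 72, 69, 71, 72, 73, 74, 59, 24, 26, 24, 26, 31, 36, 32, 36, 33, 41, 73, 73, 68, 68, 54, 132, 153, 156, 149, 151, 152, 150, 152, 150, 159, 152, 147, 151, 153, 152, 155, 155, 72, 68, 68, 70, 70, 74, 71, 70, 73]
```

Positions so far:
- nest about (0.6125, -0.090), clamp yaw about -11°
- left knob (0.621, 0.030), right knob (0.573, -0.204)

Now going near the block for a close measurement.

```bash

python3 -m crank '[{"x":-0.07,"y":-0.16,"z":0.06,"ax":0,"ay":0,"az":0,"claw":-1},{"x":-0.07,"y":-0.16,"z":0.06,"ax":0,"ay":0,"az":0,"claw":-1},{"x":-0.07,"y":-0.16,"z":0.06,"ax":0,"ay":0,"az":0,"claw":-1},{"x":-0.07,"y":-0.16,"z":0.06,"ax":0,"ay":0,"az":0,"claw":-1},{"x":-0.07,"y":-0.16,"z":0.06,"ax":0,"ay":0,"az":0,"claw":-1}]' >/dev/null &&
python3 -m crank '[{"x":-0.072,"y":-0.147,"z":0.06,"ax":0,"ay":0,"az":0,"claw":-1},{"x":-0.072,"y":-0.147,"z":0.06,"ax":0,"ay":0,"az":0,"claw":-1},{"x":-0.072,"y":-0.147,"z":0.06,"ax":0,"ay":0,"az":0,"claw":-1},{"x":-0.072,"y":-0.147,"z":0.06,"ax":0,"ay":0,"az":0,"claw":-1},{"x":-0.072,"y":-0.147,"z":0.06,"ax":0,"ay":0,"az":0,"claw":-1}]'
python3 - <<'E'
from h import *
c=C("wrist","w3"); im=c['color']
hsv=cv2.cvtColor(im,cv2.COLOR_BGR2HSV)
u0,v0=proj(c,[.5,.293,.05]); print(u0,v0)
a,b=max(0,int(u0)-90),max(0,int(v0)-90)
sub=im[b:b+180,a:a+180]; print("ctr px",im[int(v0)-3:int(v0)+3,int(u0)-3:int(u0)+3].mean((0,1)))
m=((hsv[...,1]<60)&(im.min(2)>165)).astype(np.uint8); k=np.zeros_like(m); k[b:b+180,a:a+180]=1; m*=k
cs=cv2.findContours(m,cv2.RETR_EXTERNAL,cv2.CHAIN_APPROX_NONE)[0]; q=max(cs,key=cv2.contourArea)
p=np.array([onz(c,*t[0],.05)[:2]*1000 for t in q]).astype(np.float32); rc=cv2.minAreaRect(p); print(cv2.contourArea(q),rc)
plan([*(np.array(rc[0])/1000),.011],-11)
E
```

```text
time: 2.7
ee_pos: [0.4833, 0.24, 0.2058]
eef_rot: [0.995, -0.095, -0.001, -0.001]
ft_force: [-0.8, 0.8, 0.9]
width: 0.0865
332.64262688851244 158.50654472604504
ctr px [195.19444444 185.72222222 184.19444444]
3356.0 ((500.40179443359375, 295.6451110839844), (62.6221923828125, 34.56260681152344), 78.58415222167969)
t 2.75 tcp [0.4841 0.2386 0.2061] yaw -10.96 q7 -0.86 w 0.0869 F [-0.1  0.1 -1. ] Tz 0.06 SHIFT [ 0.0056 -0.059   0.1951] TURN [-0.0003  0.0013  0.0003]
```

View pics/w3.png

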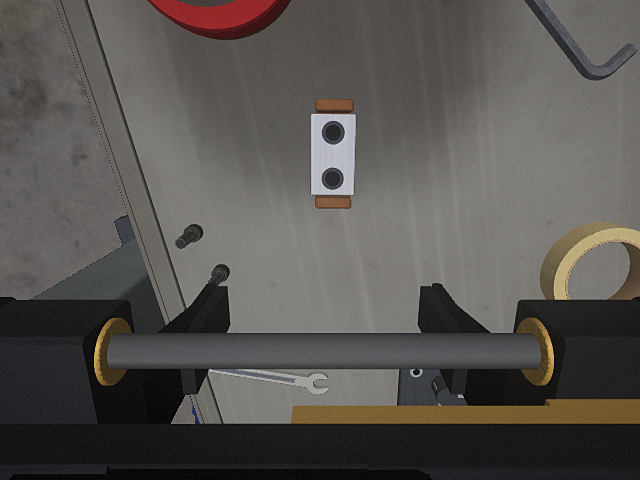

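Block top centre is at pixel (333,154), which gives (0.500, 0.296) and yaw -11.4°. The cheeks are orange-brown and the surroundings are clear. Descend, grip and lift.

```bash

python3 -m crank '[{"x":0.0055,"y":-0.037,"z":0.02,"ax":0,"ay":0,"az":0,"claw":-1},{"x":0.0055,"y":-0.059,"z":0.05,"ax":0,"ay":0,"az":0,"claw":-1},{"x":0.0055,"y":-0.059,"z":0.075,"ax":0,"ay":0,"az":0,"claw":-1},{"x":0.0055,"y":-0.059,"z":0.1,"ax":0,"ay":0,"az":0,"claw":-1},{"x":0.0055,"y":-0.059,"z":0.12,"ax":0,"ay":0,"az":0,"claw":-1}]' 40 &&
python3 -m crank '[{"x":0,"y":0,"z":0.02,"ax":0,"ay":0,"az":0,"claw":-1},{"x":0,"y":0,"z":0.04,"ax":0,"ay":0,"az":0,"claw":-1},{"x":0,"y":0,"z":0.06,"ax":0,"ay":0,"az":0,"claw":-1},{"x":0,"y":0,"z":0.074,"ax":0,"ay":0,"az":0,"claw":-1},{"x":0,"y":0,"z":0.074,"ax":0,"ay":0,"az":0,"claw":-1}]' 40 
python3 -m crank '[{"x":0,"y":0,"z":0,"ax":0,"ay":0,"az":0,"claw":1},{"x":0,"y":0,"z":0,"ax":0,"ay":0,"az":0,"claw":1},{"x":0,"y":0,"z":0,"ax":0,"ay":0,"az":0,"claw":1},{"x":0,"y":0,"z":0,"ax":0,"ay":0,"az":0,"claw":1},{"x":0,"y":0,"z":0,"ax":0,"ay":0,"az":0,"claw":1}]' 40
python3 -m crank '[{"x":0,"y":0,"z":0,"ax":0,"ay":0,"az":0,"claw":1},{"x":0,"y":0,"z":-0.004,"ax":0,"ay":0,"az":0,"claw":1},{"x":0,"y":0,"z":-0.015,"ax":0,"ay":0,"az":0,"claw":1},{"x":0,"y":0,"z":-0.035,"ax":0,"ay":0,"az":0,"claw":1},{"x":0,"y":0,"z":-0.065,"ax":0,"ay":0,"az":0,"claw":1}]' 40
python3 - <<'E'
from h import *
plan([.625,.26,.008],-11)
E
```

```text
time: 3.17
ee_pos: [0.5043, 0.2894, 0.0855]
eef_rot: [0.995, -0.099, -0.001, 0.001]
ft_force: [0.2, -0.1, -0.5]
width: 0.0871
time: 3.58
ee_pos: [0.5033, 0.2885, 0.0108]
eef_rot: [0.995, -0.099, -0.002, 0.001]
ft_force: [-0.6, 0.3, 0.4]
width: 0.0873
time: 4.0
ee_pos: [0.5047, 0.2906, 0.0143]
eef_rot: [0.995, -0.098, 0.001, -0.0]
ft_force: [0.4, -0.4, -1.0]
width: 0.0617
time: 4.42
ee_pos: [0.5026, 0.2894, 0.0776]
eef_rot: [0.995, -0.098, -0.002, 0.001]
ft_force: [-0.2, 0.4, -3.6]
width: 0.035
t 4.42 tcp [0.5026 0.2894 0.0776] yaw -11.22 q7 -1.04 w 0.0350 F [-0.2  0.4 -3.6] Tz -0.05 SHIFT [0.1261 0.0048 0.0692] TURN [ 0.0014  0.0018 -0.0019]
```

The fingers close slower than I assumed (about 0.8 s needed), so the lift started while they were still closing. Checking whether the block is held.

```bash
python3 - <<'E'
from h import *
c=C("side","s1"); w=C("wrist","w4")
u,v=map(int,proj(c,[.5,.29,.06])); print(u,v)
a=cv2.resize(c['color'][v-45:v+45,u-60:u+60],None,fx=4,fy=4,interpolation=cv2.INTER_CUBIC)
b=cv2.resize(w['color'][120:480,180:500],(320,360))
cv2.imwrite("pics/g1.png",np.hstack([a,b])); plan([.625,.26,.008],-11)
E
```

```text
322 262
t 4.52 tcp [0.5059 0.2914 0.0834] yaw -11.23 q7 -1.04 w 0.0352 F [ 0.1 -2.9 -3.1] Tz 0.05 SHIFT [0.1226 0.0078 0.0759] TURN [-0.0012 -0.0023 -0.002 ]
```

View pics/g1.png

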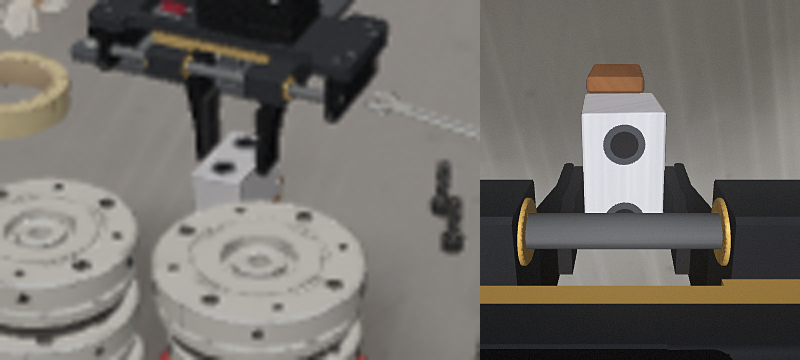

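The block is held, but only by its upper few millimetres and still between the cheeks. I'll lower it back, open, and regrip properly with a full close.

```bash

python3 -m crank '[{"x":0,"y":0,"z":0.008,"ax":0,"ay":0,"az":0,"claw":1},{"x":0,"y":0,"z":0.016,"ax":0,"ay":0,"az":0,"claw":1},{"x":0,"y":0,"z":0.022,"ax":0,"ay":0,"az":0,"claw":1},{"x":0,"y":0,"z":0.026,"ax":0,"ay":0,"az":0,"claw":0.2},{"x":0,"y":0,"z":0.026,"ax":0,"ay":0,"az":0,"claw":-0.2}]' 10
python3 -m crank '[{"x":-0.004,"y":-0.004,"z":0,"ax":0,"ay":0,"az":0,"claw":-0.6},{"x":-0.004,"y":-0.004,"z":0,"ax":0,"ay":0,"az":0,"claw":-0.6},{"x":-0.004,"y":-0.004,"z":0.008,"ax":0,"ay":0,"az":0,"claw":-0.6},{"x":-0.004,"y":-0.004,"z":0.022,"ax":0,"ay":0,"az":0,"claw":-0.6},{"x":-0.004,"y":-0.004,"z":0.036,"ax":0,"ay":0,"az":0,"claw":-0.6}]' 10
python3 -m crank '[{"x":0,"y":0,"z":0,"ax":0,"ay":0,"az":0,"claw":-0.6},{"x":0,"y":0,"z":0,"ax":0,"ay":0,"az":0,"claw":1},{"x":0,"y":0,"z":0,"ax":0,"ay":0,"az":0,"claw":1},{"x":0,"y":0,"z":0,"ax":0,"ay":0,"az":0,"claw":1},{"x":0,"y":0,"z":0,"ax":0,"ay":0,"az":0,"claw":1}]' 40
python3 -m crank '[{"x":0,"y":0,"z":0,"ax":0,"ay":0,"az":0,"claw":1},{"x":0,"y":0,"z":0,"ax":0,"ay":0,"az":0,"claw":1},{"x":0,"y":0,"z":0,"ax":0,"ay":0,"az":0,"claw":1},{"x":0,"y":0,"z":0,"ax":0,"ay":0,"az":0,"claw":1},{"x":0,"y":0,"z":0,"ax":0,"ay":0,"az":0,"claw":1}]' 40

```

```text
time: 4.93
ee_pos: [0.5031, 0.29, 0.0505]
eef_rot: [0.995, -0.098, -0.001, 0.001]
ft_force: [-0.3, -0.3, 0.2]
width: 0.0384
time: 5.35
ee_pos: [0.5014, 0.2951, 0.0156]
eef_rot: [0.995, -0.098, 0.001, -0.0]
ft_force: [-0.1, -0.9, -0.2]
width: 0.0659
time: 5.77
ee_pos: [0.5014, 0.2954, 0.0171]
eef_rot: [0.995, -0.098, 0.0, -0.0]
ft_force: [-0.5, -0.6, 0.7]
width: 0.0506
time: 6.18
ee_pos: [0.5014, 0.2952, 0.0169]
eef_rot: [0.995, -0.098, 0.0, -0.0]
ft_force: [1.2, -1.1, 3.3]
width: 0.036
```

```bash

python3 -m crank '[{"x":0,"y":0,"z":-0.005,"ax":0,"ay":0,"az":0,"claw":1},{"x":0,"y":0,"z":-0.02,"ax":0,"ay":0,"az":0,"claw":1},{"x":0,"y":0,"z":-0.04,"ax":0,"ay":0,"az":0,"claw":1},{"x":0,"y":0,"z":-0.06,"ax":0,"ay":0,"az":0,"claw":1},{"x":0,"y":0,"z":-0.08,"ax":0,"ay":0,"az":0,"claw":1}]' 40
python3 -m crank '[{"x":0.025,"y":0.001,"z":0,"ax":0,"ay":0,"az":0,"claw":1},{"x":0.055,"y":0.004,"z":0,"ax":0,"ay":0,"az":0,"claw":1},{"x":0.085,"y":0.006,"z":0,"ax":0,"ay":0,"az":0,"claw":1},{"x":0.11,"y":0.008,"z":0,"ax":0,"ay":0,"az":0,"claw":1},{"x":0.127,"y":0.01,"z":0,"ax":0,"ay":0,"az":0,"claw":1}]' 40
python3 - <<'E'
from h import *
plan([.625,.26,.0115],-11)
E
```

```text
time: 6.6
ee_pos: [0.5003, 0.2949, 0.0969]
eef_rot: [0.995, -0.098, -0.001, 0.0]
ft_force: [0.3, -0.2, -3.3]
width: 0.0358
time: 7.02
ee_pos: [0.6256, 0.2587, 0.0958]
eef_rot: [0.995, -0.099, -0.0, 0.001]
ft_force: [0.9, 0.1, -3.9]
width: 0.0359
t 7.02 tcp [0.6256 0.2587 0.0958] yaw -11.34 q7 -0.90 w 0.0359 F [ 0.9  0.1 -3.9] Tz 0.01 SHIFT [-0.0008 -0.0013  0.0843] TURN [ 0.0006  0.0002 -0.003 ]
```

```bash

python3 -m crank '[{"x":0,"y":0,"z":0.025,"ax":0,"ay":0,"az":0,"claw":1},{"x":0,"y":0,"z":0.05,"ax":0,"ay":0,"az":0,"claw":1},{"x":0,"y":0,"z":0.07,"ax":0,"ay":0,"az":0,"claw":1},{"x":0,"y":0,"z":0.079,"ax":0,"ay":0,"az":0,"claw":1},{"x":0,"y":0,"z":0.083,"ax":0,"ay":0,"az":0,"claw":1}]' 40
python3 -m crank '[{"x":0,"y":0,"z":0.002,"ax":0,"ay":0,"az":0,"claw":1},{"x":0,"y":0,"z":0.002,"ax":0,"ay":0,"az":0,"claw":-1},{"x":0,"y":0,"z":0.001,"ax":0,"ay":0,"az":0,"claw":-1},{"x":0,"y":0,"z":0.001,"ax":0,"ay":0,"az":0,"claw":-1},{"x":0,"y":0,"z":0.001,"ax":0,"ay":0,"az":0,"claw":-1}]' 40
python3 -m crank '[{"x":0,"y":0,"z":-0.03,"ax":0,"ay":0,"az":0,"claw":-1},{"x":0,"y":0,"z":-0.065,"ax":0,"ay":0,"az":0,"claw":-1},{"x":0,"y":0,"z":-0.1,"ax":0,"ay":0,"az":-0.05,"claw":-1},{"x":0,"y":0,"z":-0.13,"ax":0,"ay":0,"az":-0.11,"claw":-1},{"x":0,"y":0,"z":-0.14,"ax":0,"ay":0,"az":-0.17,"claw":-1}]' 40
python3 -m crank '[{"x":0,"y":0,"z":0,"ax":0,"ay":0,"az":-0.31,"claw":-1},{"x":0,"y":0,"z":0,"ax":0,"ay":0,"az":-0.31,"claw":-1},{"x":0,"y":0,"z":0,"ax":0,"ay":0,"az":-0.31,"claw":-1},{"x":0,"y":0,"z":0,"ax":0,"ay":0,"az":-0.31,"claw":-1},{"x":0,"y":0,"z":0,"ax":0,"ay":0,"az":-0.31,"claw":-1}]' 40
python3 -m crank '[{"x":0,"y":0,"z":0,"ax":0,"ay":0,"az":-0.3,"claw":-1},{"x":0,"y":0,"z":0,"ax":0,"ay":0,"az":-0.3,"claw":-1},{"x":0,"y":0,"z":0,"ax":0,"ay":0,"az":-0.3,"claw":-1},{"x":0,"y":0,"z":0,"ax":0,"ay":0,"az":-0.3,"claw":-1},{"x":0,"y":0,"z":0,"ax":0,"ay":0,"az":-0.3,"claw":-1}]' 40
python3 - <<'E'
from h import *
plan([.625,.26,.014],79)
c=C("wrist","w5"); im=c['color']; hsv=cv2.cvtColor(im,cv2.COLOR_BGR2HSV)
m=((hsv[...,1]<60)&(im.min(2)>165)).astype(np.uint8); m[330:]=0; u,v=map(int,proj(c,[.625,.26,.044])); print(u,v)
k=np.zeros_like(m); k[max(v-110,0):v+110,max(u-110,0):u+110]=1; m*=k
q=max(cv2.findContours(m,cv2.RETR_EXTERNAL,cv2.CHAIN_APPROX_NONE)[0],key=cv2.contourArea)
p=np.array([onz(c,*t[0],.044)[:2]*1000 for t in q]).astype(np.float32); print(cv2.contourArea(q),q.min(0),q.max(0),cv2.minAreaRect(p))
E
```

```text
time: 7.43
ee_pos: [0.6223, 0.26, 0.0114]
eef_rot: [0.995, -0.098, -0.002, 0.001]
ft_force: [0.4, -0.9, -3.5]
width: 0.0358
time: 7.85
ee_pos: [0.6245, 0.261, 0.0141]
eef_rot: [0.995, -0.098, 0.001, -0.0]
ft_force: [0.4, -0.7, 0.8]
width: 0.0549
time: 8.27
ee_pos: [0.6255, 0.262, 0.1591]
eef_rot: [0.997, 0.075, 0.004, -0.001]
ft_force: [0.5, 0.1, 0.5]
width: 0.0843
time: 8.68
ee_pos: [0.6239, 0.2607, 0.1534]
eef_rot: [0.927, 0.376, 0.001, 0.0]
ft_force: [0.3, -0.0, 0.5]
width: 0.0867
time: 9.1
ee_pos: [0.6239, 0.2606, 0.1533]
eef_rot: [0.774, 0.633, 0.0, 0.0]
ft_force: [0.3, -0.3, 0.6]
width: 0.0869
t 9.10 tcp [0.6239 0.2606 0.1533] yaw 78.51 q7 0.57 w 0.0869 F [ 0.3 -0.3  0.6] Tz -0.01 SHIFT [-0.0004  0.001   0.1393] TURN [ 0.0005 -0.0001 -0.0042]
321 241
3832.5 [[278 215]] [[365 261]] ((622.9510498046875, 260.4920654296875), (62.68870544433594, 34.76832962036133), 78.46942901611328)
```

Block is standing at (0.623, 0.2605), with its long axis at 78.5° and the gripper aligned to it. Gripping by its ends.

```bash

python3 -m crank '[{"x":0,"y":-0.001,"z":0.035,"ax":0,"ay":0,"az":0,"claw":-1},{"x":0,"y":-0.001,"z":0.07,"ax":0,"ay":0,"az":0,"claw":-1},{"x":0,"y":-0.001,"z":0.1,"ax":0,"ay":0,"az":0,"claw":-1},{"x":0,"y":-0.001,"z":0.125,"ax":0,"ay":0,"az":0,"claw":-1},{"x":0,"y":-0.001,"z":0.138,"ax":0,"ay":0,"az":0,"claw":-1}]' 40
python3 -m crank '[{"x":0,"y":0,"z":0,"ax":0,"ay":0,"az":0,"claw":1},{"x":0,"y":0,"z":0,"ax":0,"ay":0,"az":0,"claw":1},{"x":0,"y":0,"z":0,"ax":0,"ay":0,"az":0,"claw":1},{"x":0,"y":0,"z":0,"ax":0,"ay":0,"az":0,"claw":1},{"x":0,"y":0,"z":0,"ax":0,"ay":0,"az":0,"claw":1}]' 45
python3 -m crank '[{"x":0,"y":0,"z":0,"ax":0,"ay":0,"az":0,"claw":1},{"x":0,"y":0,"z":0,"ax":0,"ay":0,"az":0,"claw":1},{"x":0,"y":0,"z":0,"ax":0,"ay":0,"az":0,"claw":1},{"x":0,"y":0,"z":0,"ax":0,"ay":0,"az":0,"claw":1},{"x":0,"y":0,"z":0,"ax":0,"ay":0,"az":0,"claw":1}]' 45
python3 -m crank '[{"x":0,"y":0,"z":-0.01,"ax":0,"ay":0,"az":0,"claw":1},{"x":0,"y":0,"z":-0.04,"ax":0,"ay":0,"az":0,"claw":1},{"x":0,"y":0,"z":-0.07,"ax":0,"ay":0,"az":0,"claw":1},{"x":0,"y":0,"z":-0.1,"ax":0,"ay":0,"az":0,"claw":1},{"x":0,"y":0,"z":-0.12,"ax":0,"ay":0,"az":0,"claw":1}]' 45
python3 - <<'E'
from h import *
plan([.6047,-.0885,.146],79)
E
```

```text
time: 9.57
ee_pos: [0.6216, 0.2598, 0.0116]
eef_rot: [0.777, 0.629, -0.002, -0.0]
ft_force: [0.3, -0.5, -0.1]
width: 0.0867
time: 9.98
ee_pos: [0.6236, 0.2607, 0.0165]
eef_rot: [0.777, 0.63, 0.001, 0.001]
ft_force: [-1.3, -3.2, 8.3]
width: 0.0637
time: 10.4
ee_pos: [0.6236, 0.2607, 0.0165]
eef_rot: [0.777, 0.63, 0.001, 0.001]
ft_force: [-1.1, -1.9, 6.7]
width: 0.0633
time: 10.82
ee_pos: [0.6231, 0.2616, 0.1385]
eef_rot: [0.776, 0.63, 0.002, 0.0]
ft_force: [0.6, 0.4, -2.8]
width: 0.0638
t 10.82 tcp [0.6231 0.2616 0.1385] yaw 78.17 q7 0.56 w 0.0638 F [ 0.6  0.4 -2.8] Tz -0.01 SHIFT [-0.3465  0.0538 -0.0081] TURN [ 0.0011 -0.001  -0.0073]
```

```bash

python3 -m crank '[{"x":-0.02,"y":0.003,"z":0,"ax":0,"ay":0,"az":0,"claw":1},{"x":-0.05,"y":0.008,"z":0,"ax":0,"ay":0,"az":0,"claw":1},{"x":-0.09,"y":0.014,"z":0,"ax":0,"ay":0,"az":0,"claw":1},{"x":-0.13,"y":0.02,"z":0,"ax":0,"ay":0,"az":0,"claw":1},{"x":-0.17,"y":0.027,"z":0,"ax":0,"ay":0,"az":0,"claw":1}]' 45
python3 -m crank '[{"x":-0.04,"y":0.006,"z":0,"ax":0,"ay":0,"az":-0.003,"claw":1},{"x":-0.08,"y":0.012,"z":0,"ax":0,"ay":0,"az":-0.007,"claw":1},{"x":-0.12,"y":0.018,"z":0,"ax":0,"ay":0,"az":-0.007,"claw":1},{"x":-0.15,"y":0.024,"z":0,"ax":0,"ay":0,"az":-0.007,"claw":1},{"x":-0.1765,"y":0.027,"z":0,"ax":0,"ay":0,"az":-0.007,"claw":1}]' 45
python3 - <<'E'
from h import *
c=C("wrist","w6")
plan([.6047,-.0885,.0295],79)
E
```

```text
time: 11.23
ee_pos: [0.6136, 0.0876, 0.1353]
eef_rot: [0.776, 0.631, 0.0, 0.0]
ft_force: [0.9, -0.3, -3.2]
width: 0.0638
time: 11.65
ee_pos: [0.6041, -0.0928, 0.1353]
eef_rot: [0.773, 0.635, -0.0, 0.001]
ft_force: [0.2, -0.1, -3.4]
width: 0.0638
t 11.70 tcp [ 0.6037 -0.0992  0.1347] yaw 78.46 q7 1.13 w 0.0640 F [ 1.3 -7.  -4.3] Tz 0.03 SHIFT [ 0.0112 -0.0012  0.1051] TURN [ 0.0001  0.0022 -0.0047]
```

View pics/w6.png

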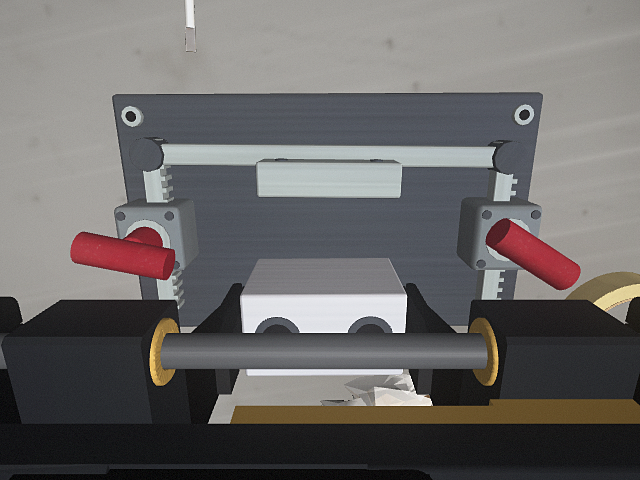

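The block hangs between u 242 and 406, parallel to the front jaw, whose clamping edge runs from (259,198) to (400,195). Cross-checking the jaw position from this view.

```bash
python3 - <<'E'
from h import *
c=np.load("pics/w6.npy",allow_pickle=True).item()
p=[onz(c,*q,.058)[:2] for q in [(259,198),(400,195)]]; print(p)
d=p[1]-p[0]; d/=np.linalg.norm(d); print(np.degrees(np.arctan2(d[1],d[0])),np.linalg.norm(p[1]-p[0]))
m=(p[0]+p[1])/2; n=np.array([d[1],-d[0]]); print("mid",m,"nest est",m+.042*n, "block tgt",m+.034*n)
hh=[onz(c,*q,.058)[:2] for q in [(257,163)]]; print(hh)
plan([.6047,-.0885,.0295],79)
E
```

```text
[array([ 0.56086863, -0.12431881]), array([ 0.57607767, -0.03801938])]
80.0050681254216 0.087629380458506
mid [ 0.56847315 -0.0811691 ] nest est [ 0.60983572 -0.08845866] block tgt [ 0.60195714 -0.08707017]
[array([ 0.53982674, -0.12034982])]
t 11.70 tcp [ 0.6037 -0.0992  0.1347] yaw 78.46 q7 1.13 w 0.0640 F [ 1.3 -7.  -4.3] Tz 0.03 SHIFT [ 0.0112 -0.0012  0.1051] TURN [ 0.0001  0.0022 -0.0047]
```

```bash

python3 -m crank '[{"x":0,"y":0,"z":0.015,"ax":0,"ay":0,"az":0,"claw":1},{"x":0,"y":0,"z":0.035,"ax":0,"ay":0,"az":0,"claw":1},{"x":0,"y":0,"z":0.05,"ax":0,"ay":0,"az":0,"claw":1},{"x":0,"y":0,"z":0.05,"ax":0,"ay":0,"az":0,"claw":1},{"x":0,"y":0,"z":0.05,"ax":0,"ay":0,"az":0,"claw":1}]' 45
python3 - <<'E'
from h import *
plan([.6033,-.088,.0285],79)
E
```

```text
time: 12.12
ee_pos: [0.6038, -0.0883, 0.084]
eef_rot: [0.771, 0.636, -0.0, -0.001]
ft_force: [0.6, 0.1, -2.8]
width: 0.0634
t 12.12 tcp [ 0.6038 -0.0883  0.084 ] yaw 79.04 q7 1.09 w 0.0634 F [ 0.6  0.1 -2.8] Tz -0.03 SHIFT [ 0.0002 -0.0005  0.0555] TURN [-0.0009 -0.0002  0.0003]
```

```bash

python3 -m crank '[{"x":0,"y":0,"z":0.02,"ax":0,"ay":0,"az":0,"claw":1},{"x":0,"y":0,"z":0.036,"ax":0,"ay":0,"az":0,"claw":1},{"x":0,"y":0,"z":0.046,"ax":0,"ay":0,"az":0,"claw":1},{"x":0,"y":0,"z":0.05,"ax":0,"ay":0,"az":0,"claw":1},{"x":0,"y":0,"z":0.052,"ax":0,"ay":0,"az":0,"claw":1}]' 45
python3 -m crank '[{"x":0,"y":0,"z":0.001,"ax":0,"ay":0,"az":0,"claw":1},{"x":0,"y":0,"z":0.002,"ax":0,"ay":0,"az":0,"claw":1},{"x":0,"y":0,"z":0.003,"ax":0,"ay":0,"az":0,"claw":1},{"x":0,"y":0,"z":0.004,"ax":0,"ay":0,"az":0,"claw":1},{"x":0,"y":0,"z":0.004,"ax":0,"ay":0,"az":0,"claw":1}]' 45

```

```text
time: 12.53
ee_pos: [0.6047, -0.0882, 0.0335]
eef_rot: [0.771, 0.636, 0.0, -0.0]
ft_force: [-4.3, 0.9, 1.3]
width: 0.064
time: 12.95
ee_pos: [0.6044, -0.0893, 0.0286]
eef_rot: [0.772, 0.636, 0.0, -0.0]
ft_force: [-2.5, 2.4, -0.6]
width: 0.0634
```

```bash

python3 -m crank '[{"x":0,"y":0,"z":0.001,"ax":0,"ay":0,"az":0,"claw":1},{"x":0,"y":0,"z":0.002,"ax":0,"ay":0,"az":0,"claw":1},{"x":0,"y":0,"z":0.002,"ax":0,"ay":0,"az":0,"claw":1},{"x":0,"y":0,"z":0.002,"ax":0,"ay":0,"az":0,"claw":1},{"x":0,"y":0,"z":0.002,"ax":0,"ay":0,"az":0,"claw":1}]' 45
python3 -m crank '[{"x":0,"y":0,"z":0,"ax":0,"ay":0,"az":0,"claw":-1},{"x":0,"y":0,"z":0,"ax":0,"ay":0,"az":0,"claw":-1},{"x":0,"y":0,"z":0,"ax":0,"ay":0,"az":0,"claw":-1},{"x":0,"y":0,"z":0,"ax":0,"ay":0,"az":0,"claw":-1},{"x":0,"y":0,"z":0,"ax":0,"ay":0,"az":0,"claw":-1}]' 45
python3 -m crank '[{"x":0,"y":0,"z":-0.02,"ax":0,"ay":0,"az":0,"claw":-1},{"x":0,"y":0,"z":-0.05,"ax":0,"ay":0,"az":0,"claw":-1},{"x":0,"y":0,"z":-0.09,"ax":0,"ay":0,"az":0,"claw":-1},{"x":0,"y":0.02,"z":-0.13,"ax":0,"ay":0,"az":0,"claw":-1},{"x":0,"y":0.04,"z":-0.17,"ax":0,"ay":0,"az":0,"claw":-1}]' 45
python3 -m crank '[{"x":0,"y":0.03,"z":-0.03,"ax":0,"ay":0,"az":0,"claw":-1},{"x":0,"y":0.04,"z":-0.05,"ax":0,"ay":0,"az":0,"claw":-1},{"x":0,"y":0.04,"z":-0.05,"ax":0,"ay":0,"az":0,"claw":-1},{"x":0,"y":0.04,"z":-0.05,"ax":0,"ay":0,"az":0,"claw":-1},{"x":0,"y":0.04,"z":-0.05,"ax":0,"ay":0,"az":0,"claw":-1}]' 45
python3 - <<'E'
from h import *
plan([.621,.030,.061])
c=C("wrist","w7")
E
```

```text
time: 13.37
ee_pos: [0.6043, -0.0895, 0.0264]
eef_rot: [0.772, 0.636, -0.0, -0.0]
ft_force: [-3.5, 1.6, -2.4]
width: 0.0632
time: 13.78
ee_pos: [0.6048, -0.0895, 0.0268]
eef_rot: [0.772, 0.636, 0.0, 0.0]
ft_force: [0.3, -0.7, 0.6]
width: 0.0848
time: 14.2
ee_pos: [0.6409, -0.0968, 0.1935]
eef_rot: [0.772, 0.636, -0.0, 0.0]
ft_force: [1.0, -0.8, 0.4]
width: 0.0869
time: 14.62
ee_pos: [0.6799, -0.1039, 0.2403]
eef_rot: [0.772, 0.636, -0.0, -0.0]
ft_force: [-0.1, 0.8, -0.2]
width: 0.0872
t 14.62 tcp [ 0.6799 -0.1039  0.2403] yaw 78.98 q7 1.18 w 0.0872 F [-0.1  0.8 -0.2] Tz -0.03 SHIFT [ 0.1203 -0.0832  0.1793] TURN
```

View pics/w7.png

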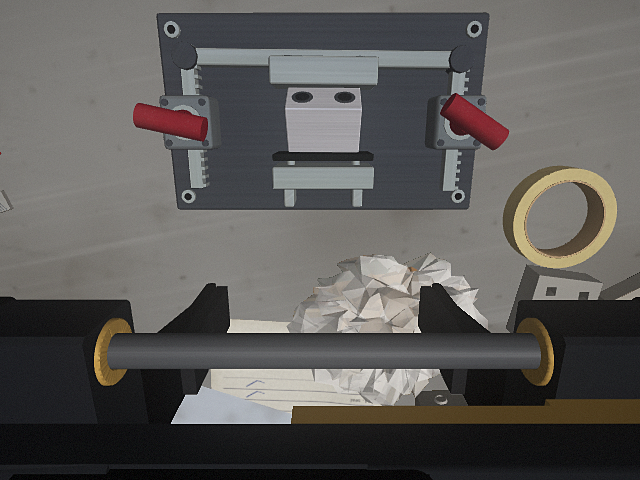

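The block stands centred between the jaws: block u 286–362, front jaw u 269–378. Measuring the bar angles again before turning the knobs.

```bash
cat >> h.py <<'E'
def bars(c,k=(( .621,.030),(.573,-.205))):
    im=c['color']; hsv=cv2.cvtColor(im,cv2.COLOR_BGR2HSV)
    red=((hsv[...,0]<8)|(hsv[...,0]>172))&(hsv[...,1]>150)&(hsv[...,2]>50)
    for kx,ky in k:
        u0,v0=map(int,proj(c,[kx,ky,.083])); s=int(60*c['fx']/1000/abs(c['eye'][2]-.08)*.8)
        a,b=max(u0-s,0),max(v0-s,0); v,u=np.nonzero(red[b:v0+s,a:u0+s])
        if len(u)<30: print("no bar",u0,v0); continue
        q=np.array([onz(c,x+a,y+b,.083)[:2]*1000 for x,y in zip(u,v)]).astype(np.float32)
        rc=cv2.minAreaRect(q); d=cv2.PCACompute(q,None)[1][0]; print("knob",np.round(rc[0],1),np.round(rc[1],1),"bar deg pca %.1f rect %.1f"%(np.degrees(np.arctan2(d[1],d[0])),rc[2]))
E
python3 - <<'E'
from h import *
bars(np.load("pics/w7.npy",allow_pickle=True).item())
plan([.621,.030,.063],137)
E
```

```text
knob [623.3  28. ] [56.9 23.1] bar deg pca 48.6 rect 47.1
knob [ 574.5 -205. ] [58.1 20.4] bar deg pca 67.0 rect 66.6
t 14.67 tcp [ 0.6795 -0.1041  0.24  ] yaw 78.98 q7 1.18 w 0.0873 F [-0.5  0.  -0.5] Tz -0.03 SHIFT [ 0.1205 -0.0828  0.177 ] TURN [-8.000e-04 -1.000e-04 -5.063e-01]
```

```bash

python3 -m crank '[{"x":0.03,"y":-0.02,"z":0.02,"ax":0,"ay":0,"az":-0.06,"claw":-1},{"x":0.06,"y":-0.041,"z":0.04,"ax":0,"ay":0,"az":-0.12,"claw":-1},{"x":0.09,"y":-0.062,"z":0.06,"ax":0,"ay":0,"az":-0.18,"claw":-1},{"x":0.121,"y":-0.082,"z":0.08,"ax":0,"ay":0,"az":-0.24,"claw":-1},{"x":0.121,"y":-0.082,"z":0.08,"ax":0,"ay":0,"az":-0.3,"claw":-1}]' 45
python3 -m crank '[{"x":0,"y":0,"z":0,"ax":0,"ay":0,"az":-0.06,"claw":-1},{"x":0,"y":0,"z":0,"ax":0,"ay":0,"az":-0.12,"claw":-1},{"x":0,"y":0,"z":0,"ax":0,"ay":0,"az":-0.18,"claw":-1},{"x":0,"y":0,"z":0,"ax":0,"ay":0,"az":-0.206,"claw":-1},{"x":0,"y":0,"z":0,"ax":0,"ay":0,"az":-0.206,"claw":-1}]' 45
python3 - <<'E'
from h import *
plan([.622,.0295,.063],137.3)
E
```

```text
time: 15.08
ee_pos: [0.6171, 0.038, 0.1573]
eef_rot: [0.543, 0.84, -0.001, -0.003]
ft_force: [-0.4, 1.1, 0.8]
width: 0.0872
time: 15.5
ee_pos: [0.622, 0.0299, 0.16]
eef_rot: [0.366, 0.931, -0.0, -0.001]
ft_force: [0.0, 0.1, 0.9]
width: 0.0869
t 15.50 tcp [0.622  0.0299 0.16  ] yaw 137.09 q7 1.87 w 0.0869 F [0.  0.1 0.9] Tz 0.01 SHIFT [-0.0004 -0.0002  0.097 ] TURN [-0.0006 -0.0005 -0.0019]
```

```bash

python3 -m crank '[{"x":0,"y":0,"z":0.025,"ax":0,"ay":0,"az":0,"claw":-0.2},{"x":0,"y":0,"z":0.05,"ax":0,"ay":0,"az":0,"claw":-0.2},{"x":0,"y":0,"z":0.075,"ax":0,"ay":0,"az":0,"claw":-0.2},{"x":0,"y":0,"z":0.097,"ax":0,"ay":0,"az":0,"claw":-0.2},{"x":0,"y":0,"z":0.097,"ax":0,"ay":0,"az":0,"claw":1}]' 50
python3 -m crank '[{"x":0,"y":0,"z":0,"ax":0,"ay":0,"az":0,"claw":1},{"x":0,"y":0,"z":0,"ax":0,"ay":0,"az":0,"claw":1},{"x":0,"y":0,"z":0,"ax":0,"ay":0,"az":0,"claw":1},{"x":0,"y":0,"z":0,"ax":0,"ay":0,"az":0,"claw":1},{"x":0,"y":0,"z":0,"ax":0,"ay":0,"az":0,"claw":1}]' 50
python3 -m crank '[{"x":0,"y":0,"z":0,"ax":0,"ay":0,"az":0,"claw":1},{"x":0,"y":0,"z":0,"ax":0,"ay":0,"az":0,"claw":1},{"x":0,"y":0,"z":0,"ax":0,"ay":0,"az":0,"claw":1},{"x":0,"y":0,"z":0,"ax":0,"ay":0,"az":0,"claw":1},{"x":0,"y":0,"z":0,"ax":0,"ay":0,"az":0,"claw":1}]' 50
python3 - <<'E'
from h import *
plan([.622,.0295,.063],137.3)
E
```

```text
time: 15.92
ee_pos: [0.6199, 0.0292, 0.0593]
eef_rot: [0.368, 0.93, -0.002, -0.003]
ft_force: [-0.7, -0.3, 0.4]
width: 0.0614
time: 16.33
ee_pos: [0.6235, 0.0303, 0.0651]
eef_rot: [0.367, 0.93, 0.0, 0.001]
ft_force: [0.4, 0.2, 0.6]
width: 0.0283
time: 16.75
ee_pos: [0.6232, 0.0304, 0.0646]
eef_rot: [0.367, 0.93, 0.0, 0.0]
ft_force: [-0.8, -0.1, 6.2]
width: 0.0197
t 16.75 tcp [0.6232 0.0304 0.0646] yaw 136.94 q7 1.81 w 0.0197 F [-0.8 -0.1  6.2] Tz -0.04 SHIFT [ 0.0002 -0.0015  0.0016] TURN [ 0.0002  0.0002 -0.0032]
```

```bash

python3 -m crank '[{"x":0,"y":0,"z":0,"ax":0,"ay":0,"az":0.05,"claw":1},{"x":0,"y":0,"z":0,"ax":0,"ay":0,"az":0.1,"claw":1},{"x":0,"y":0,"z":0,"ax":0,"ay":0,"az":0.15,"claw":1},{"x":0,"y":0,"z":0,"ax":0,"ay":0,"az":0.2,"claw":1},{"x":0,"y":0,"z":0,"ax":0,"ay":0,"az":0.25,"claw":1}]' 50
python3 -m crank '[{"x":0,"y":0,"z":0,"ax":0,"ay":0,"az":0.05,"claw":1},{"x":0,"y":0,"z":0,"ax":0,"ay":0,"az":0.1,"claw":1},{"x":0,"y":0,"z":0,"ax":0,"ay":0,"az":0.15,"claw":1},{"x":0,"y":0,"z":0,"ax":0,"ay":0,"az":0.2,"claw":1},{"x":0,"y":0,"z":0,"ax":0,"ay":0,"az":0.25,"claw":1}]' 50
python3 -m crank '[{"x":0,"y":0,"z":0,"ax":0,"ay":0,"az":0,"claw":1},{"x":0,"y":0,"z":0,"ax":0,"ay":0,"az":0,"claw":0},{"x":0,"y":0,"z":0,"ax":0,"ay":0,"az":0,"claw":-0.2},{"x":0,"y":0,"z":0,"ax":0,"ay":0,"az":0,"claw":-0.2},{"x":0,"y":0,"z":-0.01,"ax":0,"ay":0,"az":0,"claw":-0.2}]' 50
python3 -m crank '[{"x":0,"y":0,"z":-0.03,"ax":0,"ay":0,"az":0,"claw":-0.2},{"x":0,"y":0,"z":-0.06,"ax":0,"ay":0,"az":0,"claw":-0.2},{"x":0,"y":0,"z":-0.07,"ax":0,"ay":0,"az":0.06,"claw":-0.2},{"x":0,"y":0,"z":-0.07,"ax":0,"ay":0,"az":0.12,"claw":-0.2},{"x":0,"y":0,"z":-0.07,"ax":0,"ay":0,"az":0.18,"claw":-0.2}]' 50
python3 - <<'E'
from h import *
plan([.574,-.205,.14],-23)
E
```

```text
time: 17.17
ee_pos: [0.6237, 0.0295, 0.0647]
eef_rot: [0.588, 0.809, 0.0, 0.001]
ft_force: [1.2, -3.3, 4.2]
width: 0.0197
time: 17.58
ee_pos: [0.6238, 0.0285, 0.0647]
eef_rot: [0.77, 0.638, -0.0, 0.001]
ft_force: [0.7, -5.0, 5.5]
width: 0.0197
time: 18.0
ee_pos: [0.6216, 0.0304, 0.0724]
eef_rot: [0.768, 0.641, -0.001, -0.001]
ft_force: [-0.4, 0.3, -0.7]
width: 0.0385
time: 18.42
ee_pos: [0.6234, 0.0309, 0.1458]
eef_rot: [0.872, 0.49, 0.001, 0.0]
ft_force: [-1.3, 1.0, -0.3]
width: 0.0516
t 18.42 tcp [0.6234 0.0309 0.1458] yaw 58.72 q7 0.61 w 0.0516 F [-1.3  1.  -0.3] Tz -0.03 SHIFT [-0.2273  0.0803  0.0056] TURN [ 0.     -0.0011  0.7131]
```

```bash

python3 -m crank '[{"x":-0.038,"y":0.013,"z":0,"ax":0,"ay":0,"az":0.06,"claw":-0.2},{"x":-0.076,"y":0.027,"z":0,"ax":0,"ay":0,"az":0.12,"claw":-0.2},{"x":-0.114,"y":0.04,"z":0,"ax":0,"ay":0,"az":0.18,"claw":-0.2},{"x":-0.152,"y":0.054,"z":0,"ax":0,"ay":0,"az":0.24,"claw":-0.2},{"x":-0.19,"y":0.067,"z":0,"ax":0,"ay":0,"az":0.3,"claw":-0.2}]' 50
python3 -m crank '[{"x":0,"y":0,"z":0,"ax":0,"ay":0,"az":0.06,"claw":-0.2},{"x":0,"y":0,"z":0,"ax":0,"ay":0,"az":0.12,"claw":-0.2},{"x":0,"y":0,"z":0,"ax":0,"ay":0,"az":0.18,"claw":-0.2},{"x":0,"y":0,"z":0,"ax":0,"ay":0,"az":0.24,"claw":-0.2},{"x":0,"y":0,"z":0,"ax":0,"ay":0,"az":0.3,"claw":-0.2}]' 50
python3 - <<'E'
from h import *
plan([.574,-.205,.063],-23)
E
```

```text
time: 18.83
ee_pos: [0.5821, -0.1685, 0.1449]
eef_rot: [0.978, 0.211, 0.0, -0.0]
ft_force: [0.9, -1.2, -0.3]
width: 0.0525
time: 19.25
ee_pos: [0.5827, -0.1665, 0.1447]
eef_rot: [0.996, -0.087, 0.0, -0.0]
ft_force: [0.1, -0.2, -0.8]
width: 0.0522
t 19.25 tcp [ 0.5827 -0.1665  0.1447] yaw -10.03 q7 -0.17 w 0.0522 F [ 0.1 -0.2 -0.8] Tz 0.04 SHIFT [-0.0018  0.0395  0.0816] TURN [-3.000e-04 -1.000e-04  1.132e-01]
```

Now over the right knob, down, and grip.

```bash

python3 -m crank '[{"x":-0.002,"y":0.03,"z":0,"ax":0,"ay":0,"az":0.06,"claw":-0.2},{"x":-0.002,"y":0.0395,"z":0,"ax":0,"ay":0,"az":0.113,"claw":-0.2},{"x":-0.002,"y":0.0395,"z":0.01,"ax":0,"ay":0,"az":0.113,"claw":-0.2},{"x":-0.002,"y":0.0395,"z":0.035,"ax":0,"ay":0,"az":0.113,"claw":-0.2},{"x":-0.002,"y":0.0395,"z":0.06,"ax":0,"ay":0,"az":0.113,"claw":-0.2}]' 50
python3 -m crank '[{"x":0,"y":0,"z":0.02,"ax":0,"ay":0,"az":0,"claw":-0.2},{"x":0,"y":0,"z":0.02,"ax":0,"ay":0,"az":0,"claw":1},{"x":0,"y":0,"z":0.02,"ax":0,"ay":0,"az":0,"claw":1},{"x":0,"y":0,"z":0.02,"ax":0,"ay":0,"az":0,"claw":1},{"x":0,"y":0,"z":0.02,"ax":0,"ay":0,"az":0,"claw":1}]' 50
python3 -m crank '[{"x":0,"y":0,"z":0,"ax":0,"ay":0,"az":0,"claw":1},{"x":0,"y":0,"z":0,"ax":0,"ay":0,"az":0,"claw":1},{"x":0,"y":0,"z":0,"ax":0,"ay":0,"az":0,"claw":1},{"x":0,"y":0,"z":0,"ax":0,"ay":0,"az":0,"claw":1},{"x":0,"y":0,"z":0,"ax":0,"ay":0,"az":0,"claw":1}]' 50
python3 - <<'E'
from h import *
plan([.574,-.205,.063],-109)
E
```

```text
time: 19.67
ee_pos: [0.5749, -0.2047, 0.0843]
eef_rot: [0.981, -0.195, 0.001, -0.0]
ft_force: [-0.2, -0.7, -0.6]
width: 0.052
time: 20.08
ee_pos: [0.5751, -0.2055, 0.0659]
eef_rot: [0.981, -0.196, 0.001, 0.0]
ft_force: [-1.1, -0.0, 0.3]
width: 0.0333
time: 20.5
ee_pos: [0.5745, -0.2059, 0.0647]
eef_rot: [0.98, -0.197, 0.001, 0.0]
ft_force: [1.7, -1.0, 2.0]
width: 0.0188
t 20.50 tcp [ 0.5745 -0.2059  0.0647] yaw -22.69 q7 -0.34 w 0.0188 F [ 1.7 -1.   2. ] Tz -0.05 SHIFT [-0.0008 -0.0006  0.0017] TURN [-5.000e-04 -5.000e-04  7.532e-01]
```

```bash

python3 -m crank '[{"x":0,"y":0,"z":0,"ax":0,"ay":0,"az":0.05,"claw":1},{"x":0,"y":0,"z":0,"ax":0,"ay":0,"az":0.1,"claw":1},{"x":0,"y":0,"z":0,"ax":0,"ay":0,"az":0.15,"claw":1},{"x":0,"y":0,"z":0,"ax":0,"ay":0,"az":0.2,"claw":1},{"x":0,"y":0,"z":0,"ax":0,"ay":0,"az":0.25,"claw":1}]' 50
python3 -m crank '[{"x":0,"y":0,"z":0,"ax":0,"ay":0,"az":0.05,"claw":1},{"x":0,"y":0,"z":0,"ax":0,"ay":0,"az":0.1,"claw":1},{"x":0,"y":0,"z":0,"ax":0,"ay":0,"az":0.15,"claw":1},{"x":0,"y":0,"z":0,"ax":0,"ay":0,"az":0.2,"claw":1},{"x":0,"y":0,"z":0,"ax":0,"ay":0,"az":0.25,"claw":1}]' 50
python3 -m crank '[{"x":0,"y":0,"z":0,"ax":0,"ay":0,"az":0.05,"claw":1},{"x":0,"y":0,"z":0,"ax":0,"ay":0,"az":0.1,"claw":1},{"x":0,"y":0,"z":0,"ax":0,"ay":0,"az":0.15,"claw":1},{"x":0,"y":0,"z":0,"ax":0,"ay":0,"az":0.2,"claw":1},{"x":0,"y":0,"z":0,"ax":0,"ay":0,"az":0.25,"claw":1}]' 50
python3 -m crank '[{"x":0,"y":0,"z":0,"ax":0,"ay":0,"az":0,"claw":1},{"x":0,"y":0,"z":0,"ax":0,"ay":0,"az":0,"claw":0},{"x":0,"y":0,"z":0,"ax":0,"ay":0,"az":0,"claw":-0.2},{"x":0,"y":0,"z":0,"ax":0,"ay":0,"az":0,"claw":-0.2},{"x":0,"y":0,"z":-0.01,"ax":0,"ay":0,"az":0,"claw":-0.2}]' 50
python3 -m crank '[{"x":0,"y":0,"z":-0.03,"ax":0,"ay":0,"az":0,"claw":-0.2},{"x":0,"y":0,"z":-0.06,"ax":0,"ay":0,"az":0,"claw":-0.2},{"x":0,"y":0,"z":-0.07,"ax":0,"ay":0,"az":-0.06,"claw":-0.2},{"x":0,"y":0,"z":-0.07,"ax":0,"ay":0,"az":-0.12,"claw":-0.2},{"x":0,"y":0,"z":-0.07,"ax":0,"ay":0,"az":-0.18,"claw":-0.2}]' 50
python3 - <<'E'
from h import *
plan([.6225,.0295,.14],79.7)
E
```

```text
time: 20.92
ee_pos: [0.5739, -0.2063, 0.0645]
eef_rot: [0.9, -0.435, 0.0, 0.0]
ft_force: [-1.2, -2.6, 3.8]
width: 0.0188
time: 21.33
ee_pos: [0.5738, -0.2071, 0.0646]
eef_rot: [0.764, -0.645, 0.001, 0.001]
ft_force: [-1.3, -4.1, 4.6]
width: 0.0185
time: 21.75
ee_pos: [0.5733, -0.2079, 0.0646]
eef_rot: [-0.581, 0.814, -0.001, -0.001]
ft_force: [-2.7, -6.1, 5.9]
width: 0.0187
time: 22.17
ee_pos: [0.5726, -0.2048, 0.0723]
eef_rot: [-0.584, 0.812, 0.002, -0.001]
ft_force: [-0.1, 0.8, -0.4]
width: 0.0378
time: 22.58
ee_pos: [0.5746, -0.2053, 0.146]
eef_rot: [0.722, -0.692, 0.001, -0.001]
ft_force: [-0.6, 0.3, -1.4]
width: 0.0522
t 22.58 tcp [ 0.5746 -0.2053  0.146 ] yaw -87.63 q7 -1.37 w 0.0522 F [-0.6  0.3 -1.4] Tz -0.02 SHIFT [-0.2327 -0.0575  0.006 ] TURN [ 3.0000e-04 -1.6000e-03 -1.4603e+00]
```

```bash

python3 -m crank '[{"x":-0.038,"y":-0.009,"z":0,"ax":0,"ay":0,"az":-0.06,"claw":-0.2},{"x":-0.076,"y":-0.019,"z":0,"ax":0,"ay":0,"az":-0.12,"claw":-0.2},{"x":-0.114,"y":-0.028,"z":0,"ax":0,"ay":0,"az":-0.18,"claw":-0.2},{"x":-0.152,"y":-0.037,"z":0,"ax":0,"ay":0,"az":-0.24,"claw":-0.2},{"x":-0.19,"y":-0.047,"z":0,"ax":0,"ay":0,"az":-0.3,"claw":-0.2}]' 50
python3 -m crank '[{"x":0,"y":0,"z":0,"ax":0,"ay":0,"az":-0.06,"claw":-0.2},{"x":0,"y":0,"z":0,"ax":0,"ay":0,"az":-0.12,"claw":-0.2},{"x":0,"y":0,"z":0,"ax":0,"ay":0,"az":-0.18,"claw":-0.2},{"x":0,"y":0,"z":0,"ax":0,"ay":0,"az":-0.24,"claw":-0.2},{"x":0,"y":0,"z":0,"ax":0,"ay":0,"az":-0.3,"claw":-0.2}]' 50
python3 -m crank '[{"x":0,"y":0,"z":0,"ax":0,"ay":0,"az":-0.06,"claw":-0.2},{"x":0,"y":0,"z":0,"ax":0,"ay":0,"az":-0.12,"claw":-0.2},{"x":0,"y":0,"z":0,"ax":0,"ay":0,"az":-0.18,"claw":-0.2},{"x":0,"y":0,"z":0,"ax":0,"ay":0,"az":-0.24,"claw":-0.2},{"x":0,"y":0,"z":0,"ax":0,"ay":0,"az":-0.3,"claw":-0.2}]' 50
python3 -m crank '[{"x":0,"y":0,"z":0,"ax":0,"ay":0,"az":-0.06,"claw":-0.2},{"x":0,"y":0,"z":0,"ax":0,"ay":0,"az":-0.12,"claw":-0.2},{"x":0,"y":0,"z":0,"ax":0,"ay":0,"az":-0.18,"claw":-0.2},{"x":0,"y":0,"z":0,"ax":0,"ay":0,"az":-0.24,"claw":-0.2},{"x":0,"y":0,"z":0,"ax":0,"ay":0,"az":-0.3,"claw":-0.2}]' 50
python3 - <<'E'
from h import *
plan([.6225,.0295,.063],79.7)
E
```

```text
time: 23.0
ee_pos: [0.6142, -0.0121, 0.145]
eef_rot: [0.894, -0.448, 0.0, -0.0]
ft_force: [1.6, -0.1, 0.6]
width: 0.0521
time: 23.42
ee_pos: [0.6142, -0.0138, 0.1447]
eef_rot: [0.986, -0.164, 0.0, -0.0]
ft_force: [0.0, 0.4, -0.3]
width: 0.0522
time: 23.83
ee_pos: [0.6142, -0.0139, 0.1447]
eef_rot: [0.991, 0.135, 0.0, 0.0]
ft_force: [-0.0, -0.5, 0.5]
width: 0.052
time: 24.25
ee_pos: [0.6142, -0.0139, 0.1447]
eef_rot: [0.907, 0.422, -0.0, 0.0]
ft_force: [1.1, 0.4, -0.1]
width: 0.052
t 24.25 tcp [ 0.6142 -0.0139  0.1447] yaw 49.86 q7 0.55 w 0.0520 F [ 1.1  0.4 -0.1] Tz -0.01 SHIFT [ 0.0386 -0.0217  0.0817] TURN [ 1.000e-04  0.000e+00 -2.604e-01]
```

```bash

python3 -m crank '[{"x":0.02,"y":-0.011,"z":0,"ax":0,"ay":0,"az":-0.06,"claw":-0.2},{"x":0.0386,"y":-0.0217,"z":0,"ax":0,"ay":0,"az":-0.12,"claw":-0.2},{"x":0.0386,"y":-0.0217,"z":0,"ax":0,"ay":0,"az":-0.18,"claw":-0.2},{"x":0.0386,"y":-0.0217,"z":0,"ax":0,"ay":0,"az":-0.24,"claw":-0.2},{"x":0.0386,"y":-0.0217,"z":0.01,"ax":0,"ay":0,"az":-0.26,"claw":-0.2}]' 50
python3 -m crank '[{"x":0,"y":0,"z":0.02,"ax":0,"ay":0,"az":0,"claw":-0.2},{"x":0,"y":0,"z":0.045,"ax":0,"ay":0,"az":0,"claw":-0.2},{"x":0,"y":0,"z":0.071,"ax":0,"ay":0,"az":0,"claw":-0.2},{"x":0,"y":0,"z":0.071,"ax":0,"ay":0,"az":0,"claw":1},{"x":0,"y":0,"z":0.071,"ax":0,"ay":0,"az":0,"claw":1}]' 50
python3 -m crank '[{"x":0,"y":0,"z":0,"ax":0,"ay":0,"az":0,"claw":1},{"x":0,"y":0,"z":0,"ax":0,"ay":0,"az":0,"claw":1},{"x":0,"y":0,"z":0,"ax":0,"ay":0,"az":0,"claw":1},{"x":0,"y":0,"z":0,"ax":0,"ay":0,"az":0,"claw":1},{"x":0,"y":0,"z":0,"ax":0,"ay":0,"az":0,"claw":1}]' 50
python3 - <<'E'
from h import *
plan([.6225,.0295,.063],15)
bars(camera("top"))
E
```

```text
time: 24.67
ee_pos: [0.6237, 0.0302, 0.1362]
eef_rot: [0.767, 0.641, 0.001, 0.001]
ft_force: [0.9, 0.6, 0.0]
width: 0.0521
time: 25.08
ee_pos: [0.6228, 0.0285, 0.0601]
eef_rot: [0.77, 0.638, -0.0, -0.0]
ft_force: [16.2, 2.4, -34.2]
width: 0.0498
time: 25.5
ee_pos: [0.6228, 0.0285, 0.06]
eef_rot: [0.77, 0.638, -0.0, -0.001]
ft_force: [16.5, 2.3, -34.1]
width: 0.0504
t 25.50 tcp [0.6228 0.0285 0.06  ] yaw 79.29 q7 0.90 w 0.0504 F [ 16.5   2.3 -34.1] Tz 0.14 SHIFT [ 0.0009 -0.0005 -0.003 ] TURN [-5.000e-04 -0.000e+00  5.611e-01]
no bar 401 207
knob [ 590.  -210.4] [12.5 20.3] bar deg pca 8.4 rect 87.9
```

The fingers stopped at 50 mm with -34 N in z, which is not a proper bar grip. Looking before doing anything.

```bash
python3 - <<'E'
from h import *
c=C("side","s2"); w=C("wrist","w8"); t=C("top","t2")
u,v=map(int,proj(c,[.6,-.05,.06]))
a=cv2.resize(c['color'][v-45:v+45,u-60:u+60],(400,300),interpolation=cv2.INTER_CUBIC)
u,v=map(int,proj(t,[.6,-.09,.06]))
d=cv2.resize(t['color'][v-45:v+45,u-60:u+60],(400,300),interpolation=cv2.INTER_CUBIC)
b=cv2.resize(w['color'],(400,300))
cv2.imwrite("pics/g2.png",np.vstack([np.hstack([a,b]),np.hstack([d,d*0])]))
E
```

```text
(no output)
```

View pics/g2.png

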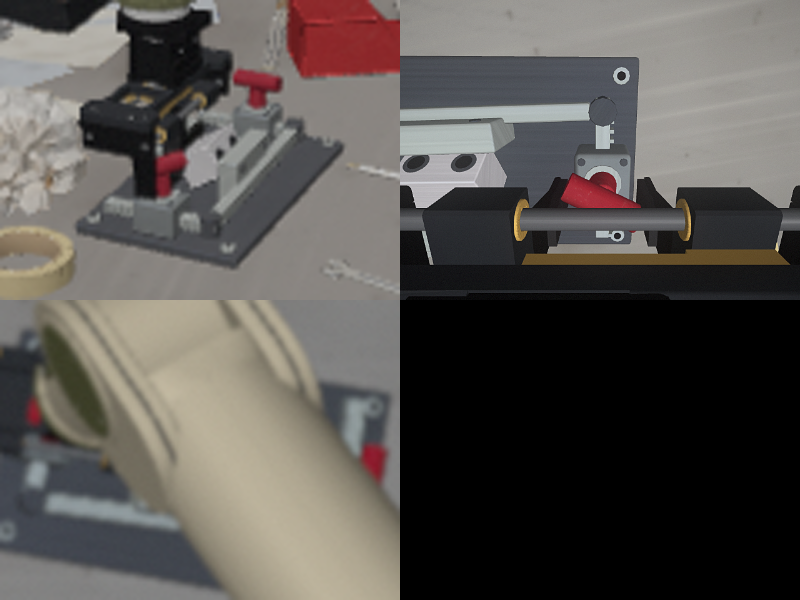

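```bash
python3 - <<'E'
from h import *
c=np.load("pics/w8.npy",allow_pickle=True).item()
im=c['color']; hsv=cv2.cvtColor(im,cv2.COLOR_BGR2HSV)
red=((hsv[...,0]<8)|(hsv[...,0]>172))&(hsv[...,1]>150)&(hsv[...,2]>50)
v,u=np.nonzero(red); print(u.min(),u.max(),v.min(),v.max())
for z in (.08,.09):
    q=np.array([onz(c,x,y,z)[:2]*1000 for x,y in zip(u,v)]).astype(np.float32); rc=cv2.minAreaRect(q); d=cv2.PCACompute(q,None)[1][0]
    print(rc,np.degrees(np.arctan2(d[1],d[0])))
# original-scale jaw corners: in g2 scale .625 -> full
for p,z in (((820-400)*0,0),) if 0 else []: pass
f=lambda x,y:((x-400)/.625,y/.625)
for n,(x,y),z in (("jaw end top far",(503,119),.058),("jaw end top near",(497,150),.058),("jaw near left",(402,152),.058),("crossbar R",(588,118),.034),("crossbar L",(402,104),.034)):
    print(n,onz(c,*f(x,y),z)[:2].round(4))
E
```

```text
257 385 275 371
((618.7998046875, 33.7067985534668), (56.266387939453125, 31.01984977722168), 52.12220764160156) 66.27733
((613.6953735351562, 34.40147399902344), (52.317413330078125, 28.842809677124023), 52.12218475341797) 66.277336
jaw end top far [ 0.5586 -0.027 ]
jaw end top near [ 0.5788 -0.0378]
jaw near left [ 0.5677 -0.104 ]
crossbar R [0.572  0.0278]
crossbar L [ 0.5349 -0.1097]
```

View pics/w8.png

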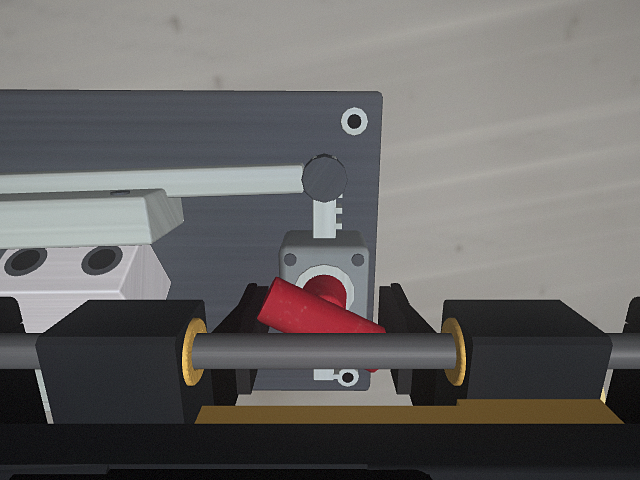

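The bar runs from (270,285) to (385,360) in the wrist view, at about 50°. The fingers are pinching it diagonally, so the left knob is back near its starting angle and only the right knob has advanced. The lead is about 1.5 rad, still under the limit. Opening, backing off and measuring both bars.

```bash

python3 -m crank '[{"x":0,"y":0,"z":0,"ax":0,"ay":0,"az":0,"claw":-0.5},{"x":0,"y":0,"z":0,"ax":0,"ay":0,"az":0,"claw":-1},{"x":0,"y":0,"z":0,"ax":0,"ay":0,"az":0,"claw":-1},{"x":0,"y":0,"z":0,"ax":0,"ay":0,"az":0,"claw":-1},{"x":0,"y":0,"z":0,"ax":0,"ay":0,"az":0,"claw":-1}]' 50
python3 -m crank '[{"x":0,"y":0,"z":-0.03,"ax":0,"ay":0,"az":0,"claw":-1},{"x":0,"y":0,"z":-0.06,"ax":0,"ay":0,"az":0,"claw":-1},{"x":0,"y":0.02,"z":-0.09,"ax":0,"ay":0,"az":0,"claw":-1},{"x":-0.02,"y":0.04,"z":-0.12,"ax":0,"ay":0,"az":0,"claw":-1},{"x":-0.045,"y":0.06,"z":-0.14,"ax":0,"ay":0,"az":0,"claw":-1}]' 50
python3 - <<'E'
from h import *
plan([.6225,.0295,.063],140)
c=C("wrist","w9"); bars(c); bars(C("top","t3"))
E
```

```text
time: 26.12
ee_pos: [0.6231, 0.0294, 0.0638]
eef_rot: [0.77, 0.638, 0.0, 0.0]
ft_force: [0.1, -0.3, 0.4]
width: 0.0756
time: 26.53
ee_pos: [0.6745, -0.0238, 0.2075]
eef_rot: [0.769, 0.64, 0.002, 0.001]
ft_force: [1.6, 0.8, 0.0]
width: 0.0869
t 26.53 tcp [ 0.6745 -0.0238  0.2075] yaw 79.55 q7 1.06 w 0.0869 F [1.6 0.8 0. ] Tz 0.01 SHIFT [ 0.0427 -0.0613  0.1443] TURN [ 2.100e-03  2.000e-04 -5.276e-01]
knob [621.6  30. ] [54.  18.5] bar deg pca 52.7 rect 52.0
knob [ 578.3 -196.4] [38.3 52.9] bar deg pca -16.2 rect 77.1
knob [619.4  28.8] [49.4 18. ] bar deg pca 53.6 rect 54.1
knob [ 563.6 -199.4] [29.8 13.4] bar deg pca 19.2 rect 13.8
```

```bash

python3 -m crank '[{"x":0.02,"y":-0.03,"z":0.02,"ax":0,"ay":0,"az":-0.06,"claw":-1},{"x":0.043,"y":-0.061,"z":0.04,"ax":0,"ay":0,"az":-0.12,"claw":-0.6},{"x":0.043,"y":-0.061,"z":0.06,"ax":0,"ay":0,"az":-0.18,"claw":-0.4},{"x":0.043,"y":-0.061,"z":0.06,"ax":0,"ay":0,"az":-0.24,"claw":-0.2},{"x":0.043,"y":-0.061,"z":0.06,"ax":0,"ay":0,"az":-0.3,"claw":-0.2}]' 50
python3 -m crank '[{"x":0,"y":0,"z":0,"ax":0,"ay":0,"az":-0.06,"claw":-0.2},{"x":0,"y":0,"z":0,"ax":0,"ay":0,"az":-0.12,"claw":-0.2},{"x":0,"y":0,"z":0,"ax":0,"ay":0,"az":-0.18,"claw":-0.2},{"x":0,"y":0,"z":0,"ax":0,"ay":0,"az":-0.247,"claw":-0.2},{"x":0,"y":0,"z":0,"ax":0,"ay":0,"az":-0.247,"claw":-0.2}]' 50
python3 - <<'E'
from h import *
plan([.622,.0295,.061],142.3)
E
```

```text
time: 27.05
ee_pos: [0.6202, 0.0279, 0.1421]
eef_rot: [0.544, 0.839, -0.001, -0.0]
ft_force: [0.2, -0.7, 0.7]
width: 0.0682
time: 27.47
ee_pos: [0.6213, 0.0276, 0.143]
eef_rot: [0.323, 0.946, -0.0, -0.0]
ft_force: [0.8, -0.1, -1.1]
width: 0.053
t 27.47 tcp [0.6213 0.0276 0.143 ] yaw 142.32 q7 1.96 w 0.0530 F [ 0.8 -0.1 -1.1] Tz 0.08 SHIFT [0.0006 0.002  0.082 ] TURN [-0.     -0.0001  0.0002]
```

```bash

python3 -m crank '[{"x":0,"y":0.002,"z":0.025,"ax":0,"ay":0,"az":0,"claw":-0.2},{"x":0,"y":0.002,"z":0.05,"ax":0,"ay":0,"az":0,"claw":-0.2},{"x":0,"y":0.002,"z":0.072,"ax":0,"ay":0,"az":0,"claw":-0.2},{"x":0,"y":0.002,"z":0.082,"ax":0,"ay":0,"az":0,"claw":1},{"x":0,"y":0.002,"z":0.082,"ax":0,"ay":0,"az":0,"claw":1}]' 50
python3 -m crank '[{"x":0,"y":0,"z":0,"ax":0,"ay":0,"az":0,"claw":1},{"x":0,"y":0,"z":0,"ax":0,"ay":0,"az":0,"claw":1},{"x":0,"y":0,"z":0,"ax":0,"ay":0,"az":0,"claw":1},{"x":0,"y":0,"z":0,"ax":0,"ay":0,"az":0,"claw":1},{"x":0,"y":0,"z":0,"ax":0,"ay":0,"az":0,"claw":1}]' 50
python3 - <<'E'
from h import *
plan([.622,.0295,.061],142.3)
E
python3 -m crank '[{"x":0,"y":0,"z":0,"ax":0,"ay":0,"az":0.05,"claw":1},{"x":0,"y":0,"z":0,"ax":0,"ay":0,"az":0.1,"claw":1},{"x":0,"y":0,"z":0,"ax":0,"ay":0,"az":0.15,"claw":1},{"x":0,"y":0,"z":0,"ax":0,"ay":0,"az":0.2,"claw":1},{"x":0,"y":0,"z":0,"ax":0,"ay":0,"az":0.25,"claw":1}]' 50
python3 - <<'E'
from h import *
plan([.622,.0295,.061],142.3)
c=C("wrist","w10"); bars(c)
im=c['color']; hsv=cv2.cvtColor(im,cv2.COLOR_BGR2HSV)
red=((hsv[...,0]<8)|(hsv[...,0]>172))&(hsv[...,1]>150)&(hsv[...,2]>50)
v,u=np.nonzero(red); print(len(u),u.min(),u.max(),v.min(),v.max())
bars(C("top","t4"))
E
```

```text
time: 27.88
ee_pos: [0.6214, 0.0288, 0.059]
eef_rot: [0.327, 0.945, -0.001, -0.002]
ft_force: [-0.9, -0.9, 0.1]
width: 0.0449
time: 28.3
ee_pos: [0.6226, 0.0299, 0.0624]
eef_rot: [0.326, 0.945, 0.0, 0.0]
ft_force: [-3.2, 1.2, 5.8]
width: 0.0199
t 28.30 tcp [0.6226 0.0299 0.0624] yaw 141.99 q7 1.90 w 0.0199 F [-3.2  1.2  5.8] Tz -0.02 SHIFT [ 0.0002 -0.0008  0.0014] TURN [ 0.0003 -0.     -0.0027]
time: 28.72
ee_pos: [0.6231, 0.0294, 0.0624]
eef_rot: [0.551, 0.834, 0.0, 0.001]
ft_force: [-2.3, -1.3, 3.5]
width: 0.0199
t 28.72 tcp [0.6231 0.0294 0.0624] yaw 113.06 q7 1.44 w 0.0199 F [-2.3 -1.3  3.5] Tz 0.28 SHIFT [ 0.0005 -0.001   0.0014] TURN [ 0.0005  0.0004 -0.2551]
knob [621.7  29.7] [60.5 18.5] bar deg pca 24.4 rect 24.5
no bar -321 -77
4315 298 346 254 388
no bar 401 207
no bar 495 225
```

This time the left bar follows the gripper (24.4°, Tz 0.28). Continuing, and checking before and after release.

```bash

python3 -m crank '[{"x":0,"y":0,"z":0,"ax":0,"ay":0,"az":0.05,"claw":1},{"x":0,"y":0,"z":0,"ax":0,"ay":0,"az":0.1,"claw":1},{"x":0,"y":0,"z":0,"ax":0,"ay":0,"az":0.15,"claw":1},{"x":0,"y":0,"z":0,"ax":0,"ay":0,"az":0.2,"claw":1},{"x":0,"y":0,"z":0,"ax":0,"ay":0,"az":0.25,"claw":1}]' 50
python3 -m crank '[{"x":0,"y":0,"z":0,"ax":0,"ay":0,"az":0.05,"claw":1},{"x":0,"y":0,"z":0,"ax":0,"ay":0,"az":0.1,"claw":1},{"x":0,"y":0,"z":0,"ax":0,"ay":0,"az":0.15,"claw":1},{"x":0,"y":0,"z":0,"ax":0,"ay":0,"az":0.2,"claw":1},{"x":0,"y":0,"z":0,"ax":0,"ay":0,"az":0.25,"claw":1}]' 50
python3 - <<'E'
from h import *
bars(camera("wrist"),[(.622,.0295)])
E
python3 -m crank '[{"x":0,"y":0,"z":0,"ax":0,"ay":0,"az":0,"claw":1},{"x":0,"y":0,"z":0,"ax":0,"ay":0,"az":0,"claw":-0.2},{"x":0,"y":0,"z":0,"ax":0,"ay":0,"az":0,"claw":-0.2},{"x":0,"y":0,"z":0,"ax":0,"ay":0,"az":0,"claw":-0.2},{"x":0,"y":0,"z":0,"ax":0,"ay":0,"az":0,"claw":-0.2}]' 50
python3 - <<'E'
from h import *
bars(camera("wrist"),[(.622,.0295)])
E
python3 -m crank '[{"x":0,"y":0,"z":-0.03,"ax":0,"ay":0,"az":0,"claw":-0.2},{"x":0,"y":0,"z":-0.06,"ax":0,"ay":0,"az":0,"claw":-0.2},{"x":0,"y":0,"z":-0.08,"ax":0,"ay":0,"az":0,"claw":-0.2},{"x":0,"y":0,"z":-0.08,"ax":0,"ay":0,"az":0,"claw":-0.2},{"x":0,"y":0,"z":-0.08,"ax":0,"ay":0,"az":0,"claw":-0.2}]' 50
python3 - <<'E'
from h import *
bars(C("wrist","w11"))
bars(camera("top")); plan([.574,-.205,.14],74)
E
```

```text
time: 29.23
ee_pos: [0.6232, 0.0287, 0.0623]
eef_rot: [0.739, 0.673, 0.0, 0.001]
ft_force: [-2.8, -2.6, 8.4]
width: 0.02
time: 29.65
ee_pos: [0.623, 0.028, 0.0623]
eef_rot: [0.883, 0.469, -0.0, 0.001]
ft_force: [-4.3, -4.4, 10.7]
width: 0.0199
knob [621.8  29.4] [18.5 60.8] bar deg pca -32.4 rect 57.7
time: 30.12
ee_pos: [0.6227, 0.0293, 0.061]
eef_rot: [0.882, 0.47, 0.0, -0.0]
ft_force: [-0.4, 0.2, -0.5]
width: 0.0389
knob [622.4  30.9] [21.3 60.6] bar deg pca -21.2 rect 70.4
time: 30.58
ee_pos: [0.6233, 0.0293, 0.142]
eef_rot: [0.883, 0.47, 0.001, 0.001]
ft_force: [-0.2, -1.0, -0.6]
width: 0.0518
knob [622.1  30.8] [20.8 57.2] bar deg pca -19.5 rect 71.1
knob [ 584.8 -172.7] [ 1.2 14.7] bar deg pca -34.4 rect 56.3
knob [615.4  31.5] [14.6 38.3] bar deg pca -17.0 rect 74.8
no bar 495 225
t 30.68 tcp [0.6222 0.0289 0.1401] yaw 56.06 q7 0.58 w 0.0519 F [ 0.   0.7 -0.8] Tz 0.04 SHIFT [-2.21e-01  9.06e-02  2.00e-04] TURN [-0.0005  0.0004 -0.1566]
```

On release the left bar went back from -32° to about -20°. Checking whether it creeps and where the right bar is now.

```bash

python3 -m crank '[{"x":-0.03,"y":0.02,"z":-0.03,"ax":0,"ay":0,"az":-0.05,"claw":-1},{"x":-0.06,"y":0.04,"z":-0.05,"ax":0,"ay":0,"az":-0.1,"claw":-1},{"x":-0.09,"y":0.06,"z":-0.07,"ax":0,"ay":0,"az":-0.15,"claw":-1},{"x":-0.12,"y":0.08,"z":-0.09,"ax":0,"ay":0,"az":-0.19,"claw":-1},{"x":-0.14,"y":0.1,"z":-0.1,"ax":0,"ay":0,"az":-0.19,"claw":-1}]' 50
python3 - <<'E'
from h import *
c=C("wrist","w12"); bars(c); plan([.574,-.205,.14],74); print([np.round(proj(c,p)) for p in ([.621,.03,.08],[.573,-.205,.08],[.61,-.09,.056])])
E
```

```text
time: 31.1
ee_pos: [0.6268, -0.1461, 0.242]
eef_rot: [0.777, 0.63, -0.0, 0.0]
ft_force: [0.9, 0.2, -0.7]
width: 0.0777
knob [619.2  22.4] [34.2 52.5] bar deg pca -18.0 rect 71.0
knob [ 573.3 -204.7] [54.5 22.6] bar deg pca 73.1 rect 72.2
t 31.15 tcp [ 0.628  -0.1541  0.2429] yaw 77.32 q7 1.26 w 0.0813 F [-1.1 -7.4  0.4] Tz 0.01 SHIFT [-0.0611 -0.0417  0.103 ] TURN [0.0012 0.0017 0.029 ]
[array([529., 173.]), array([240., 175.]), array([380., 186.])]
```

View pics/w12.png

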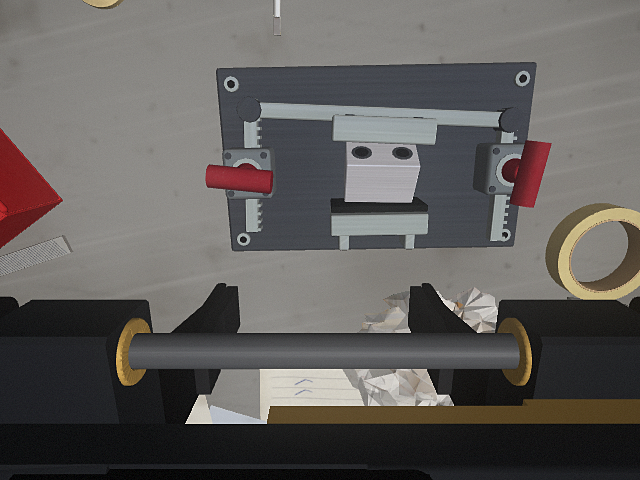

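All 12 pictures are now used. This last one explains the trouble. The block's bored face is a narrow strip at the front (bores at (362,152) and (401,152)) with a large plain face behind it (rows 166–202). So the block tipped forward as it was set down, probably because its rear edge caught the pad. It is jammed between the jaws, so turning one knob levers the other back. I need to measure the tilt, reopen the jaw, and reset the block.

```bash
cat > tilt.py <<'E'
from h import *
from scipy.optimize import least_squares
def prof(f,u0,u1,v0,v1):
    c=np.load(f,allow_pickle=True).item(); g=c['color'].astype(float).mean(2)[v0:v1,u0:u1].mean(1)
    print(f,[(v0+i,int(x)) for i,x in enumerate(g)]); return c
def solve(c,u,rows,yaw=-11):
    # plane through block centre spanned by clamp x (ex) and z
    ex=np.array([np.cos(np.radians(yaw)),np.sin(np.radians(yaw)),0]); ey=np.array([-ex[1],ex[0],0]); y0=ey@np.array([.605,-.089,0])
    R2=[]
    for v in rows:
        e,d=ray(c,u,v); t=(y0-ey@e)/(ey@d) if abs(ey@d)>1e-3 else 0
        R2.append((np.array([ex@e,e[2]]),np.array([ex@d,d[2]])))
    def dist(P,k): o,d=R2[k]; w=P-o; return (w[0]*d[1]-w[1]*d[0])/np.linalg.norm(d)
    def f(p):
        P=p[:2]; th=p[2]; a=np.array([-np.cos(th),-np.sin(th)])*.036; b=np.array([np.sin(th),-np.cos(th)])*.044
        return [dist(P+a,0),dist(P,1),dist(P+b,2)]
    best=[]
    for th in (0.2,.6,1.,1.3):
        s=least_squares(f,[.62,.05,th]); P=s.x[:2]; th=s.x[2]; b=np.array([np.sin(th),-np.cos(th)])*.044; a=np.array([-np.cos(th),-np.sin(th)])*.036
        print("cost",s.cost,"ridge x',z",P.round(4),"tilt deg",np.degrees(th).round(1),"A",(P+a).round(4),"B",(P+b).round(4),"lowest D",(P+a+b).round(4))
E
python3 - <<'E'
from tilt import *
prof("pics/w12.npy",374,388,105,240); prof("pics/w7.npy",318,330,50,195)
ex=np.array([np.cos(np.radians(-11)),np.sin(np.radians(-11))])
print("nest x'",ex@np.array([.61,-.0895]))
E
```

```text
pics/w12.npy [(105, 72), (106, 70), (107, 143), (108, 156), (109, 162), (110, 159), (111, 161), (112, 163), (113, 160), (114, 160), (115, 158), (116, 115), (117, 148), (118, 157), (119, 158), (120, 156), (121, 159), (122, 164), (123, 164), (124, 164), (125, 164), (126, 163), (127, 164), (128, 162), (129, 162), (130, 161), (131, 166), (132, 171), (133, 165), (134, 160), (135, 164), (136, 165), (137, 166), (138, 165), (139, 165), (140, 169), (141, 150), (142, 115), (143, 134), (144, 166), (145, 160), (146, 155), (147, 162), (148, 158), (149, 157), (150, 159), (151, 160), (152, 158), (153, 162), (154, 164), (155, 161), (156, 162), (157, 160), (158, 160), (159, 164), (160, 162), (161, 159), (162, 159), (163, 158), (164, 158), (165, 202), (166, 184), (167, 162), (168, 165), (169, 166), (170, 171), (171, 170), (172, 168), (173, 168), (174, 171), (175, 168), (176, 172), (177, 165), (178, 168), (179, 168), (180, 165), (181, 167), (182, 169), (183, 165), (184, 169), (185, 168), (186, 172), (187, 173), (188, 167), (189, 169), (190, 172), (191, 169), (192, 173), (193, 174), (194, 170), (195, 17
[... 1518 characters left out ...]
137, 160), (138, 162), (139, 160), (140, 165), (141, 165), (142, 163), (143, 161), (144, 164), (145, 163), (146, 162), (147, 159), (148, 166), (149, 163), (150, 165), (151, 182), (152, 41), (153, 28), (154, 40), (155, 42), (156, 41), (157, 41), (158, 40), (159, 40), (160, 36), (161, 75), (162, 73), (163, 78), (164, 78), (165, 76), (166, 67), (167, 132), (168, 147), (169, 156), (170, 152), (171, 149), (172, 150), (173, 152), (174, 155), (175, 153), (176, 151), (177, 149), (178, 153), (179, 155), (180, 152), (181, 150), (182, 149), (183, 149), (184, 153), (185, 152), (186, 151), (187, 160), (188, 130), (189, 54), (190, 67), (191, 68), (192, 70), (193, 67), (194, 67)]
nest x' 0.6158699869892759
```

```bash
python3 - <<'E'
from tilt import *
c=np.load("pics/w7.npy",allow_pickle=True).item(); solve(c,324,[87.7,108.5,151.5])
ex=np.array([np.cos(np.radians(-11)),np.sin(np.radians(-11))])
print("jaw rear edge x'",ex@onz(c,324,83,.058)[:2],"pad front top?",ex@onz(c,324,160.5,.057)[:2],ex@onz(c,324,152,.012)[:2],ex@onz(c,324,166.5,.058)[:2],"rear jaw outer",ex@onz(c,324,188.5,.058)[:2])
c=np.load("pics/w12.npy",allow_pickle=True).item(); solve(c,381,[142.5,165.5,202])
print("jaw rear edge x'",ex@onz(c,381,141.5,.058)[:2],"pad", ex@onz(c,381,211.5,.057)[:2],ex@onz(c,381,214.5,.058)[:2])
c=np.load("pics/w2.npy",allow_pickle=True).item()
for v in (160,185,210): print("w2 padtop x'",ex@onz(c,380,v,.057)[:2],"jawface",ex@onz(c,324,v,.058)[:2],"rearjaw face",ex@onz(c,384.5,v,.058)[:2])
E
```

```text
cost 1.382771856823714e-33 ridge x',z [0.5931 0.0527] tilt deg 57.5 A [0.5737 0.0224] B [0.6302 0.029 ] lowest D [ 0.6108 -0.0013]
cost 5.992360668738965e-26 ridge x',z [0.5931 0.0527] tilt deg 57.5 A [0.5737 0.0224] B [0.6302 0.029 ] lowest D [ 0.6108 -0.0013]
cost 1.7626648401618724e-32 ridge x',z [0.5931 0.0527] tilt deg 57.5 A [0.5737 0.0224] B [0.6302 0.029 ] lowest D [ 0.6108 -0.0013]
cost 3.9205831013977794e-30 ridge x',z [0.5931 0.0527] tilt deg 57.5 A [0.5737 0.0224] B [0.6302 0.029 ] lowest D [ 0.6108 -0.0013]
jaw rear edge x' 0.5734043869409552 pad front top? 0.6362541973587419 0.6316181575907069 0.6413260494225816 rear jaw outer 0.6605974178519077
cost 5.920750888957428e-32 ridge x',z [0.5984 0.0505] tilt deg 58.4 A [0.5795 0.0198] B [0.6359 0.0275] lowest D [ 0.617  -0.0032]
cost 2.6704767175075914e-25 ridge x',z [0.5984 0.0505] tilt deg 58.4 A [0.5795 0.0198] B [0.6359 0.0275] lowest D [ 0.617  -0.0032]
cost 1.1652385463152524e-26 ridge x',z [0.5984 0.0505] tilt deg 58.4 A [0.5795 0.0198] B [0.6359 0.0275] lowest D [ 0.617  -0.0032]
cost 2.963656530772399e-29 ridge x',z [0.5984 0.0505] tilt deg 58.4 A [0.5795 0.0198] B [0.6359 0.0275] lowest D [ 0.617  -0.0032]
jaw rear edge x' 0.5772232328518458 pad 0.6390468012320891 0.641617211783684
w2 padtop x' 0.6358302889626098 jawface 0.5746439253364763 rearjaw face 0.6405939643031446
w2 padtop x' 0.6367439594858245 jawface 0.5744432099837391 rearjaw face 0.6415948690058727
w2 padtop x' 0.6376915417346007 jawface 0.574235043571948 rearjaw face 0.642632922681158
```

The geometry is now clear. The block leans about 58° (top towards the robot), wedged between jaw and pad. My plan:
1. Grip its ends where it is and lift it out.
2. Carry it to the clear bench and pitch the tool about 40° so it settles upright.
3. Regrip it and place it again, about 6 mm further from the pad.

```bash

python3 -m crank '[{"x":0,"y":0,"z":0,"ax":0,"ay":0,"az":0,"claw":-1},{"x":0.03,"y":-0.02,"z":0.02,"ax":0,"ay":0,"az":-0.01,"claw":-1},{"x":0.059,"y":-0.039,"z":0.05,"ax":0,"ay":0,"az":-0.014,"claw":-1},{"x":0.059,"y":-0.039,"z":0.08,"ax":0,"ay":0,"az":-0.014,"claw":-1},{"x":0.059,"y":-0.039,"z":0.1,"ax":0,"ay":0,"az":-0.014,"claw":-1}]' 60
python3 - <<'E'
from h import *
plan([.601,-.0893,.028],79)
c=np.load("pics/w12.npy",allow_pickle=True).item()
ey=np.array([.1908,.9816])
print([ey@onz(c,u,166,.066)[:2] for u in (345,420)])
E
```

```text
time: 31.57
ee_pos: [0.5993, -0.0729, 0.1374]
eef_rot: [0.768, 0.641, -0.001, -0.002]
ft_force: [-0.1, -1.5, 0.1]
width: 0.0868
t 31.57 tcp [ 0.5993 -0.0729  0.1374] yaw 79.73 q7 1.14 w 0.0868 F [-0.1 -1.5  0.1] Tz 0.02 SHIFT [-0.0158  0.005   0.1094] TURN [-0.0019 -0.0002  0.0064]
[np.float64(-0.0037677182916712234), np.float64(0.060594992756736764)]
```

```bash

python3 -m crank '[{"x":-0.015,"y":0.004,"z":0,"ax":0,"ay":0,"az":0.006,"claw":-1},{"x":-0.015,"y":0.004,"z":0.03,"ax":0,"ay":0,"az":0.006,"claw":-1},{"x":-0.015,"y":0.004,"z":0.055,"ax":0,"ay":0,"az":0.006,"claw":-1},{"x":-0.015,"y":0.004,"z":0.06,"ax":0,"ay":0,"az":0.006,"claw":-1},{"x":-0.015,"y":0.004,"z":0.06,"ax":0,"ay":0,"az":0.006,"claw":-1}]' 60
python3 - <<'E'
from h import *
plan([.601,-.0885,.028],79)
E
```

```text
time: 31.98
ee_pos: [0.6019, -0.0927, 0.0797]
eef_rot: [0.773, 0.634, -0.001, -0.001]
ft_force: [-0.0, -0.8, 0.6]
width: 0.0872
t 31.98 tcp [ 0.6019 -0.0927  0.0797] yaw 78.70 q7 1.12 w 0.0872 F [-0.  -0.8  0.6] Tz -0.02 SHIFT [ 0.0039 -0.0015  0.0517] TURN [-0.0017 -0.0001 -0.0026]
```

```bash

python3 -m crank '[{"x":0.004,"y":-0.001,"z":0.015,"ax":0,"ay":0,"az":-0.002,"claw":-1},{"x":0.004,"y":-0.001,"z":0.03,"ax":0,"ay":0,"az":-0.002,"claw":-1},{"x":0.004,"y":-0.001,"z":0.045,"ax":0,"ay":0,"az":-0.002,"claw":-1},{"x":0.004,"y":-0.001,"z":0.05,"ax":0,"ay":0,"az":-0.002,"claw":-1},{"x":0.004,"y":-0.001,"z":0.05,"ax":0,"ay":0,"az":-0.002,"claw":1}]' 60
python3 -m crank '[{"x":0,"y":0,"z":0,"ax":0,"ay":0,"az":0,"claw":1},{"x":0,"y":0,"z":0,"ax":0,"ay":0,"az":0,"claw":1},{"x":0,"y":0,"z":0,"ax":0,"ay":0,"az":0,"claw":1},{"x":0,"y":0,"z":0,"ax":0,"ay":0,"az":0,"claw":1},{"x":0,"y":0,"z":0,"ax":0,"ay":0,"az":0,"claw":1}]' 60
python3 -m crank '[{"x":0,"y":0,"z":0,"ax":0,"ay":0,"az":0,"claw":1},{"x":0,"y":0,"z":-0.006,"ax":0,"ay":0,"az":0,"claw":1},{"x":0,"y":0,"z":-0.015,"ax":0,"ay":0,"az":0,"claw":1},{"x":0,"y":0,"z":-0.025,"ax":0,"ay":0,"az":0,"claw":1},{"x":0,"y":0,"z":-0.035,"ax":0,"ay":0,"az":0,"claw":1}]' 60

```

```text
time: 32.4
ee_pos: [0.6017, -0.0884, 0.0293]
eef_rot: [0.772, 0.636, -0.001, -0.001]
ft_force: [-0.3, 0.4, -0.4]
width: 0.0847
time: 32.82
ee_pos: [0.6032, -0.0887, 0.0318]
eef_rot: [0.772, 0.636, 0.0, 0.001]
ft_force: [-0.0, -1.0, 3.1]
width: 0.0636
time: 33.23
ee_pos: [0.6023, -0.0887, 0.0657]
eef_rot: [0.772, 0.636, -0.0, -0.0]
ft_force: [0.5, 0.3, -3.4]
width: 0.0637
```

Held (-3.4 N). Carrying it to the bench at about (0.60, 0.22), then pitching.

```bash

python3 -m crank '[{"x":0,"y":0,"z":-0.03,"ax":0,"ay":0,"az":0,"claw":1},{"x":0,"y":0,"z":-0.06,"ax":0,"ay":0,"az":0,"claw":1},{"x":0.02,"y":-0.005,"z":-0.08,"ax":0,"ay":0,"az":0,"claw":1},{"x":0.055,"y":-0.012,"z":-0.09,"ax":0,"ay":0,"az":0,"claw":1},{"x":0.09,"y":-0.02,"z":-0.1,"ax":0,"ay":0,"az":0,"claw":1}]' 60
python3 -m crank '[{"x":0.038,"y":-0.008,"z":0,"ax":0,"ay":0,"az":0,"claw":1},{"x":0.077,"y":-0.015,"z":0,"ax":0,"ay":0,"az":0,"claw":1},{"x":0.115,"y":-0.023,"z":0,"ax":0,"ay":0,"az":0,"claw":1},{"x":0.153,"y":-0.03,"z":0,"ax":0,"ay":0,"az":0,"claw":1},{"x":0.19,"y":-0.038,"z":0,"ax":0,"ay":0,"az":0,"claw":1}]' 60
python3 -m crank '[{"x":0.02,"y":-0.004,"z":0,"ax":0.06,"ay":0,"az":0,"claw":1},{"x":0.023,"y":-0.004,"z":0,"ax":0.12,"ay":0,"az":0,"claw":1},{"x":0.023,"y":-0.004,"z":0,"ax":0.18,"ay":0,"az":0,"claw":1},{"x":0.023,"y":-0.004,"z":0,"ax":0.24,"ay":0,"az":0,"claw":1},{"x":0.023,"y":-0.004,"z":0,"ax":0.3,"ay":0,"az":0,"claw":1}]' 60
python3 - <<'E'
from h import *
plan([.6,.22,.166]); print(r.read_state()['joint_positions'].round(2)); M=R.from_quat(r.read_state()['eef_rot']).as_matrix(); print(M.round(3))
c=C("wrist","w13"); hsv=cv2.cvtColor(c['color'],cv2.COLOR_BGR2HSV); im=c['color']
m=((hsv[...,1]<60)&(im.min(2)>165)).astype(np.uint8); m[:,:200]=0;m[:,450:]=0;m[400:]=0
print([ (v,int(x)) for v,x in zip(range(200,400,3),im[200:400:3,318:330].astype(float).mean((1,2)))])
E
```

```text
time: 33.65
ee_pos: [0.6003, 0.0038, 0.1672]
eef_rot: [0.773, 0.635, 0.0, 0.0]
ft_force: [0.5, 0.1, -3.7]
width: 0.0633
time: 34.07
ee_pos: [0.5987, 0.1994, 0.166]
eef_rot: [0.772, 0.636, -0.0, -0.0]
ft_force: [0.9, 0.2, -3.8]
width: 0.0641
time: 34.48
ee_pos: [0.6002, 0.2207, 0.1666]
eef_rot: [0.737, 0.607, -0.189, -0.23]
ft_force: [0.6, 0.3, -2.9]
width: 0.0638
t 34.48 tcp [0.6002 0.2207 0.1666] yaw 78.98 q7 0.75 w 0.0638 F [ 0.6  0.3 -2.9] Tz -0.07 SHIFT [-0.0007  0.0002  0.0005] TURN 
[ 0.1   1.   -0.9   0.89  0.29  1.94  0.75]
[[ 0.191  0.807 -0.558]
 [ 0.982 -0.157  0.109]
 [ 0.001 -0.569 -0.823]]
[(200, 125), (203, 127), (206, 127), (209, 128), (212, 128), (215, 128), (218, 128), (221, 129), (224, 133), (227, 138), (230, 134), (233, 133), (236, 131), (239, 132), (242, 131), (245, 194), (248, 195), (251, 193), (254, 194), (257, 191), (260, 195), (263, 193), (266, 191), (269, 194), (272, 197), (275, 193), (278, 194), (281, 200), (284, 195), (287, 199), (290, 196), (293, 194), (296, 194), (299, 201), (302, 192), (305, 193), (308, 191), (311, 192), (314, 195), (317, 201), (320, 110), (323, 117), (326, 119), (329, 118), (332, 125), (335, 71), (338, 80), (341, 87), (344, 94), (347, 102), (350, 104), (353, 91), (356, 85), (359, 79), (362, 72), (365, 63), (368, 45), (371, 131), (374, 130), (377, 129), (380, 131), (383, 131), (386, 129), (389, 129), (392, 129), (395, 130), (398, 128)]
```

```bash
python3 - <<'E'
from h import *
c=np.load("pics/w13.npy",allow_pickle=True).item(); g=c['color'].astype(float).mean(2)
s=r.read_state(); M=R.from_quat(s['eef_rot'])
for u in range(240,410,10): print(u,[int(x) for x in g[225:335:5,u]])
# rays in tool frame (y,z) for rows
for v in (226,244,319,333):
    e,d=ray(c,324,v); et=M.inv().apply(e-s['ee_pos']); dt=M.inv().apply(d); print(v,et.round(4),(dt/dt[2]).round(4))
E
```

```text
240 [131, 131, 130, 134, 140, 139, 133, 128, 132, 131, 128, 128, 37, 38, 26, 136, 153, 186, 183, 109, 59, 33]
250 [131, 128, 129, 133, 140, 126, 153, 198, 197, 195, 194, 194, 195, 193, 198, 193, 196, 198, 194, 121, 116, 121]
260 [134, 130, 129, 140, 193, 196, 190, 194, 206, 76, 75, 72, 74, 202, 197, 193, 197, 196, 204, 117, 116, 117]
270 [129, 132, 135, 139, 198, 193, 190, 61, 81, 50, 49, 46, 45, 80, 209, 193, 196, 196, 203, 116, 116, 115]
280 [134, 136, 140, 136, 197, 193, 190, 79, 49, 49, 43, 44, 48, 78, 126, 195, 195, 193, 200, 118, 114, 114]
290 [135, 136, 140, 137, 199, 195, 191, 59, 83, 52, 50, 50, 82, 73, 198, 197, 195, 194, 199, 117, 118, 119]
300 [130, 138, 139, 137, 200, 194, 193, 197, 197, 66, 80, 68, 203, 196, 194, 197, 196, 196, 196, 114, 116, 118]
310 [134, 139, 135, 135, 207, 192, 192, 196, 191, 192, 195, 202, 196, 194, 198, 195, 197, 196, 198, 116, 123, 118]
320 [134, 133, 134, 133, 200, 193, 193, 194, 193, 195, 194, 199, 197, 200, 193, 198, 195, 193, 199, 114, 123, 118]
330 [136, 129, 128, 128, 177, 191, 196, 196, 192, 196, 193, 199, 198, 198, 194, 197, 195, 190, 194
[... 286 characters left out ...]
, 47, 52, 48, 48, 79, 83, 202, 191, 188, 193, 144, 116, 118]
370 [112, 48, 104, 103, 98, 194, 198, 168, 82, 46, 46, 46, 46, 48, 78, 200, 192, 185, 191, 155, 116, 115]
380 [115, 51, 94, 99, 95, 195, 193, 190, 75, 44, 45, 45, 48, 75, 73, 198, 190, 188, 189, 165, 119, 118]
390 [112, 47, 97, 95, 94, 196, 191, 189, 188, 209, 74, 72, 74, 96, 191, 196, 190, 188, 192, 179, 119, 113]
400 [108, 46, 93, 92, 92, 214, 195, 191, 191, 191, 193, 191, 193, 196, 190, 196, 189, 188, 188, 195, 117, 115]
226 [ 0.0021 -0.0857 -0.1661] [0.0053 0.2686 1.    ]
244 [ 0.0021 -0.0857 -0.1661] [0.0056 0.319  1.    ]
319 [ 0.0021 -0.0857 -0.1661] [0.0069 0.5454 1.    ]
333 [ 0.0021 -0.0857 -0.1661] [0.0071 0.591  1.    ]
```

The geometry checks out: 58° tilt relative to the tool and 34.6° tool pitch leave the block leaning about 23°, which is less than its 39° tipping angle. So it will settle upright once its edge touches the bench (TCP z about 0.018). Lowering straight down along tool (0.569, 0.823).

```bash

python3 -m crank '[{"x":0,"y":0.018,"z":0.026,"ax":0,"ay":0,"az":0,"claw":1},{"x":0,"y":0.039,"z":0.056,"ax":0,"ay":0,"az":0,"claw":1},{"x":0,"y":0.06,"z":0.086,"ax":0,"ay":0,"az":0,"claw":1},{"x":0,"y":0.076,"z":0.11,"ax":0,"ay":0,"az":0,"claw":1},{"x":0,"y":0.082,"z":0.1185,"ax":0,"ay":0,"az":0,"claw":1}]' 15
python3 -m crank '[{"x":0,"y":0.001,"z":0.002,"ax":0,"ay":0,"az":0,"claw":1},{"x":0,"y":0.002,"z":0.003,"ax":0,"ay":0,"az":0,"claw":1},{"x":0,"y":0.003,"z":0.005,"ax":0,"ay":0,"az":0,"claw":1},{"x":0,"y":0.003,"z":0.005,"ax":0,"ay":0,"az":0,"claw":-1},{"x":0,"y":0.003,"z":0.005,"ax":0,"ay":0,"az":0,"claw":-1}]' 10
python3 -m crank '[{"x":0,"y":0,"z":0,"ax":0,"ay":0,"az":0,"claw":-1},{"x":0,"y":0,"z":0,"ax":0,"ay":0,"az":0,"claw":-1},{"x":0,"y":0,"z":0,"ax":0,"ay":0,"az":0,"claw":-1},{"x":0,"y":0,"z":-0.02,"ax":0,"ay":0,"az":0,"claw":-1},{"x":0,"y":0,"z":-0.05,"ax":0,"ay":0,"az":0,"claw":-1}]' 10
python3 -m crank '[{"x":0,"y":-0.01,"z":-0.035,"ax":0,"ay":0,"az":0,"claw":-1},{"x":0,"y":-0.04,"z":-0.07,"ax":-0.06,"ay":0,"az":0,"claw":-1},{"x":0,"y":-0.055,"z":-0.09,"ax":-0.12,"ay":0,"az":0,"claw":-1},{"x":0,"y":-0.055,"z":-0.09,"ax":-0.18,"ay":0,"az":0,"claw":-1},{"x":0,"y":-0.055,"z":-0.09,"ax":-0.24,"ay":0,"az":0,"claw":-1}]' 10
python3 - <<'E'
from h import *
plan([.6,.22,.15],79)
c=C("wrist","w14"); g=c['color'].astype(float).mean(2); print(np.round(proj(c,[.6,.22,.044])))
E
```

```text
time: 34.95
ee_pos: [0.5989, 0.2197, 0.0175]
eef_rot: [0.737, 0.607, -0.19, -0.229]
ft_force: [5.6, -7.5, 18.1]
width: 0.0639
time: 35.37
ee_pos: [0.6008, 0.2213, 0.0177]
eef_rot: [0.737, 0.608, -0.187, -0.228]
ft_force: [-0.2, 0.2, -0.1]
width: 0.0713
time: 35.78
ee_pos: [0.6265, 0.215, 0.0561]
eef_rot: [0.737, 0.607, -0.19, -0.229]
ft_force: [1.2, 0.3, -0.4]
width: 0.0867
time: 36.2
ee_pos: [0.6346, 0.2157, 0.1659]
eef_rot: [0.77, 0.635, -0.034, -0.044]
ft_force: [1.2, -0.6, 0.8]
width: 0.0871
t 36.20 tcp [0.6346 0.2157 0.1659] yaw 78.98 q7 0.72 w 0.0871 F [ 1.2 -0.6  0.8] Tz 0.02 SHIFT [-0.0024 -0.0328  0.0196] TURN [-0.0554 -0.0019 -0.0001]
[319. 207.]
```

```bash

python3 -m crank '[{"x":0,"y":-0.01,"z":0,"ax":-0.0275,"ay":0,"az":0,"claw":-1},{"x":0,"y":-0.02,"z":0,"ax":-0.0555,"ay":0,"az":0,"claw":-1},{"x":0,"y":-0.02,"z":0,"ax":-0.0555,"ay":0,"az":0,"claw":-1},{"x":0,"y":-0.02,"z":0,"ax":-0.0555,"ay":0,"az":0,"claw":-1},{"x":0,"y":-0.02,"z":0,"ax":-0.0555,"ay":0,"az":0,"claw":-1}]' 10
python3 - <<'E'
from h import *
c=C("wrist","w15"); im=c['color']; hsv=cv2.cvtColor(im,cv2.COLOR_BGR2HSV)
u,v=map(int,proj(c,[.6,.22,.044])); print(u,v)
m=((hsv[...,1]<60)&(im.min(2)>165)).astype(np.uint8); m[330:]=0; k=np.zeros_like(m); k[max(v-110,0):v+110,max(u-110,0):u+110]=1; m*=k
q=max(cv2.findContours(m,cv2.RETR_EXTERNAL,cv2.CHAIN_APPROX_NONE)[0],key=cv2.contourArea)
p=np.array([onz(c,*t[0],.044)[:2]*1000 for t in q]).astype(np.float32); print(cv2.contourArea(q),q.min(0),q.max(0)); rc=cv2.minAreaRect(p); print(rc)
x0,y0,w,h=cv2.boundingRect(q); dk=((im.max(2)<110)[y0:y0+h,x0:x0+w]&(cv2.drawContours(np.zeros(m.shape,np.uint8),[q],-1,1,-1)[y0:y0+h,x0:x0+w]>0)).astype(np.uint8)
n,l,st,ce=cv2.connectedComponentsWithStats(dk); print([(s[4],onz(c,a[0]+x0,a[1]+y0,.044)[:2].round(4)) for s,a in zip(st[1:],ce[1:]) if s[4]>20])
plan([*(np.array(rc[0])/1000),.014],rc[2])
E
```

```text
time: 36.67
ee_pos: [0.6146, 0.2176, 0.1654]
eef_rot: [0.772, 0.635, -0.003, -0.004]
ft_force: [0.4, -0.8, -0.3]
width: 0.0867
321 217
3577.0 [[284 209]] [[367 255]]
((611.5391845703125, 220.35768127441406), (62.561500549316406, 35.19340515136719), 77.65557861328125)
[(np.int32(421), array([0.6078, 0.2024])), (np.int32(422), array([0.6154, 0.2376]))]
t 36.72 tcp [0.6148 0.2175 0.1651] yaw 78.87 q7 0.66 w 0.0873 F [-0.7 -0.3 -0. ] Tz -0.07 SHIFT [ 0.0022 -0.0023  0.1511] TURN [-0.0049  0.0001  0.0106]
```

The block is upright again: footprint 62.6 × 35.2 mm and bores centred at (0.6116, 0.220). Regripping by the ends.

```bash

python3 -m crank '[{"x":0.002,"y":-0.002,"z":0.03,"ax":-0.005,"ay":0,"az":0.01,"claw":-1},{"x":0.002,"y":-0.002,"z":0.065,"ax":-0.005,"ay":0,"az":0.01,"claw":-1},{"x":0.002,"y":-0.0025,"z":0.1,"ax":-0.005,"ay":0,"az":0.01,"claw":-1},{"x":0.002,"y":-0.0025,"z":0.13,"ax":-0.005,"ay":0,"az":0.01,"claw":-1},{"x":0.002,"y":-0.0025,"z":0.149,"ax":-0.005,"ay":0,"az":0.01,"claw":-1}]' 50
python3 - <<'E'
from h import *
plan([.6116,.2203,.016],77.7)
E
```

```text
time: 37.13
ee_pos: [0.6098, 0.2196, 0.012]
eef_rot: [0.779, 0.627, -0.002, -0.001]
ft_force: [0.1, 0.5, -0.4]
width: 0.0871
t 37.13 tcp [0.6098 0.2196 0.012 ] yaw 77.73 q7 0.56 w 0.0871 F [ 0.1  0.5 -0.4] Tz -0.02 SHIFT [ 0.001   0.0016 -0.004 ] TURN [-0.0016  0.0011  0.0003]
```

```bash

python3 -m crank '[{"x":0,"y":0,"z":0,"ax":0,"ay":0,"az":0,"claw":1},{"x":0,"y":0,"z":0,"ax":0,"ay":0,"az":0,"claw":1},{"x":0,"y":0,"z":0,"ax":0,"ay":0,"az":0,"claw":1},{"x":0,"y":0,"z":0,"ax":0,"ay":0,"az":0,"claw":1},{"x":0,"y":0,"z":0,"ax":0,"ay":0,"az":0,"claw":1}]' 50
python3 -m crank '[{"x":0,"y":0,"z":0,"ax":0,"ay":0,"az":0,"claw":1},{"x":0,"y":0,"z":0,"ax":0,"ay":0,"az":0,"claw":1},{"x":0,"y":0,"z":-0.02,"ax":0,"ay":0,"az":0,"claw":1},{"x":0,"y":0,"z":-0.05,"ax":0,"ay":0,"az":0,"claw":1},{"x":0,"y":0,"z":-0.085,"ax":0,"ay":0,"az":0,"claw":1}]' 50
python3 -m crank '[{"x":0,"y":0,"z":-0.03,"ax":0,"ay":0,"az":0,"claw":1},{"x":-0.03,"y":0.006,"z":-0.03,"ax":0,"ay":0,"az":0,"claw":1},{"x":-0.065,"y":0.01,"z":-0.03,"ax":0,"ay":0,"az":0,"claw":1},{"x":-0.1,"y":0.015,"z":-0.03,"ax":0,"ay":0,"az":0,"claw":1},{"x":-0.135,"y":0.02,"z":-0.03,"ax":0,"ay":0,"az":0,"claw":1}]' 50
python3 - <<'E'
from h import *
plan([.5986,-.0883,.135],79)
E
```

```text
time: 37.55
ee_pos: [0.6117, 0.2207, 0.0179]
eef_rot: [0.778, 0.628, 0.001, 0.001]
ft_force: [-1.1, -2.6, 4.4]
width: 0.0634
time: 37.97
ee_pos: [0.6093, 0.2203, 0.1008]
eef_rot: [0.778, 0.628, -0.001, -0.0]
ft_force: [1.5, -0.2, -3.3]
width: 0.0633
time: 38.38
ee_pos: [0.601, 0.0834, 0.1315]
eef_rot: [0.778, 0.628, 0.0, 0.001]
ft_force: [1.0, -0.8, -3.6]
width: 0.0637
t 38.38 tcp [0.601  0.0834 0.1315] yaw 77.85 q7 0.84 w 0.0637 F [ 1.  -0.8 -3.6] Tz -0.02 SHIFT [-0.1684  0.0338 -0.0033] TURN [ 0.0008  0.0002 -0.01  ]
```

```bash

python3 -m crank '[{"x":-0.04,"y":0.008,"z":0,"ax":0,"ay":0,"az":-0.005,"claw":1},{"x":-0.08,"y":0.016,"z":0,"ax":0,"ay":0,"az":-0.01,"claw":1},{"x":-0.12,"y":0.024,"z":0,"ax":0,"ay":0,"az":-0.01,"claw":1},{"x":-0.15,"y":0.03,"z":0,"ax":0,"ay":0,"az":-0.01,"claw":1},{"x":-0.168,"y":0.034,"z":0,"ax":0,"ay":0,"az":-0.01,"claw":1}]' 50
python3 -m crank '[{"x":0,"y":0,"z":0.02,"ax":0,"ay":0,"az":0,"claw":1},{"x":0,"y":0,"z":0.04,"ax":0,"ay":0,"az":0,"claw":1},{"x":0,"y":0,"z":0.048,"ax":0,"ay":0,"az":0,"claw":1},{"x":0,"y":0,"z":0.05,"ax":0,"ay":0,"az":0,"claw":1},{"x":0,"y":0,"z":0.05,"ax":0,"ay":0,"az":0,"claw":1}]' 50
python3 - <<'E'
from h import *
plan([.5986,-.0883,.0295],79)
c=C("wrist","w16"); ex=np.array([.9816,-.1908]); g=c['color'].astype(float).mean(2)
for u in (270,324,380): print(u,[int(x) for x in g[100:340:4,u]])
E
```

```text
time: 38.8
ee_pos: [0.5986, -0.0922, 0.1312]
eef_rot: [0.774, 0.634, -0.001, 0.001]
ft_force: [-0.6, -0.1, -3.7]
width: 0.0635
time: 39.22
ee_pos: [0.5991, -0.0861, 0.0813]
eef_rot: [0.772, 0.636, 0.0, 0.0]
ft_force: [0.1, 0.3, -3.4]
width: 0.0635
t 39.22 tcp [ 0.5991 -0.0861  0.0813] yaw 79.00 q7 1.12 w 0.0635 F [ 0.1  0.3 -3.4] Tz 0.00 SHIFT [-0.0022 -0.0001  0.0518] TURN [ 0.0002 -0.0001  0.    ]
270 [80, 83, 84, 87, 79, 87, 88, 83, 87, 88, 86, 83, 86, 86, 84, 88, 94, 176, 184, 185, 180, 56, 103, 178, 183, 191, 194, 189, 191, 195, 187, 191, 190, 163, 93, 90, 89, 87, 89, 89, 124, 120, 119, 117, 118, 124, 119, 125, 115, 221, 227, 225, 225, 225, 118, 92, 56, 48, 46, 65]
324 [83, 88, 89, 88, 84, 87, 88, 79, 83, 86, 84, 86, 85, 88, 89, 88, 90, 99, 185, 187, 185, 183, 100, 99, 179, 183, 189, 190, 188, 188, 193, 192, 194, 194, 73, 91, 93, 91, 93, 93, 124, 124, 127, 124, 122, 128, 128, 127, 116, 222, 229, 227, 228, 224, 227, 226, 224, 224, 248, 71]
380 [80, 89, 83, 87, 83, 81, 84, 82, 87, 88, 85, 84, 88, 89, 86, 87, 87, 87, 149, 190, 190, 188, 196, 73, 145, 189, 186, 191, 188, 188, 189, 188, 190, 193, 189, 93, 90, 85, 93, 87, 126, 120, 126, 127, 124, 122, 127, 127, 113, 222, 230, 225, 227, 223, 237, 90, 89, 46, 47, 66]
```

```bash
python3 - <<'E'
from h import *
c=np.load("pics/w16.npy",allow_pickle=True).item(); ex=np.array([.9816,-.1908])
print("jaw face",[(ex@onz(c,u,v,.058)[:2]).round(4) for u,v in((270,233),(324,235.5),(380,238.5))],"block front top",(ex@onz(c,324,295,.1078)[:2]).round(4),"front bottom",(ex@onz(c,324,259,.0638)[:2]).round(4), "tcp x'",ex@r.read_state()['ee_pos'][:2])
E
python3 -m crank '[{"x":-0.002,"y":0,"z":0.01,"ax":0,"ay":0,"az":0,"claw":1},{"x":-0.002,"y":0,"z":0.02,"ax":0,"ay":0,"az":0,"claw":1},{"x":-0.002,"y":0,"z":0.026,"ax":0,"ay":0,"az":0,"claw":1},{"x":-0.002,"y":0,"z":0.03,"ax":0,"ay":0,"az":0,"claw":1},{"x":-0.002,"y":0,"z":0.032,"ax":0,"ay":0,"az":0,"claw":1}]' 50
python3 -m crank '[{"x":0,"y":0,"z":0.004,"ax":0,"ay":0,"az":0,"claw":1},{"x":0,"y":0,"z":0.008,"ax":0,"ay":0,"az":0,"claw":1},{"x":0,"y":0,"z":0.011,"ax":0,"ay":0,"az":0,"claw":1},{"x":0,"y":0,"z":0.014,"ax":0,"ay":0,"az":0,"claw":1},{"x":0,"y":0,"z":0.016,"ax":0,"ay":0,"az":0,"claw":1}]' 50

```

```text
jaw face [np.float64(0.5762), np.float64(0.5775), np.float64(0.5791)] block front top 0.5872 front bottom 0.5878 tcp x' 0.604995972310226
time: 39.68
ee_pos: [0.5985, -0.0886, 0.0483]
eef_rot: [0.772, 0.636, -0.0, -0.0]
ft_force: [-0.2, 0.0, -3.2]
width: 0.0634
time: 40.1
ee_pos: [0.5989, -0.0887, 0.0329]
eef_rot: [0.772, 0.636, 0.0, 0.0]
ft_force: [0.1, 0.1, -3.2]
width: 0.0636
```

Clean descent so far: no side force and the weight still carried. 3–4 mm to go.

```bash

python3 -m crank '[{"x":0,"y":0,"z":0.001,"ax":0,"ay":0,"az":0,"claw":1},{"x":0,"y":0,"z":0.002,"ax":0,"ay":0,"az":0,"claw":1},{"x":0,"y":0,"z":0.003,"ax":0,"ay":0,"az":0,"claw":1},{"x":0,"y":0,"z":0.003,"ax":0,"ay":0,"az":0,"claw":1},{"x":0,"y":0,"z":0.003,"ax":0,"ay":0,"az":0,"claw":1}]' 50
python3 -m crank '[{"x":0,"y":0,"z":0.001,"ax":0,"ay":0,"az":0,"claw":1},{"x":0,"y":0,"z":0.001,"ax":0,"ay":0,"az":0,"claw":1},{"x":0,"y":0,"z":0.001,"ax":0,"ay":0,"az":0,"claw":1},{"x":0,"y":0,"z":0.001,"ax":0,"ay":0,"az":0,"claw":1},{"x":0,"y":0,"z":0.001,"ax":0,"ay":0,"az":0,"claw":1}]' 50

```

```text
time: 40.52
ee_pos: [0.599, -0.0887, 0.0303]
eef_rot: [0.772, 0.636, 0.0, 0.0]
ft_force: [-0.0, 0.3, -3.0]
width: 0.0635
time: 40.93
ee_pos: [0.5991, -0.0886, 0.0299]
eef_rot: [0.772, 0.636, 0.0, 0.001]
ft_force: [-4.5, -0.5, 5.2]
width: 0.0638
```

Contact at the expected height. Release here, rise straight up, and check that the block stays upright.

```bash

python3 -m crank '[{"x":0,"y":0,"z":0,"ax":0,"ay":0,"az":0,"claw":-1},{"x":0,"y":0,"z":0,"ax":0,"ay":0,"az":0,"claw":-1},{"x":0,"y":0,"z":0,"ax":0,"ay":0,"az":0,"claw":-1},{"x":0,"y":0,"z":0,"ax":0,"ay":0,"az":0,"claw":-1},{"x":0,"y":0,"z":0,"ax":0,"ay":0,"az":0,"claw":-1}]' 50
python3 -m crank '[{"x":0,"y":0,"z":-0.02,"ax":0,"ay":0,"az":0,"claw":-1},{"x":0,"y":0,"z":-0.05,"ax":0,"ay":0,"az":0,"claw":-1},{"x":0,"y":0,"z":-0.09,"ax":0,"ay":0,"az":0,"claw":-1},{"x":0,"y":0.03,"z":-0.12,"ax":0,"ay":0,"az":0,"claw":-1},{"x":0,"y":0.05,"z":-0.15,"ax":0,"ay":0,"az":0,"claw":-1}]' 50
python3 - <<'E'
from h import *
c=C("wrist","w17"); bars(c); im=c['color']; g=im.astype(float).mean(2); ex=np.array([.9816,-.1908])
u,v=map(int,proj(c,[.599,-.0885,.056])); print(u,v); print([(a,int(x)) for a,x in zip(range(v-60,v+70,2),g[v-60:v+70:2,u-5:u+6].mean(1))])
dk=np.zeros(g.shape,np.uint8); dk[v-60:v+60,u-60:u+60]=(g<60)[v-60:v+60,u-60:u+60]
n,l,st,ce=cv2.connectedComponentsWithStats(dk); print([(s,a.round(1),onz(c,*a,.056)[:2].round(4)) for s,a in zip(st[1:],ce[1:]) if s[4]>40])
plan([.574,-.205,.14],73.1+90-180)
E
```

```text
time: 41.35
ee_pos: [0.599, -0.0886, 0.0293]
eef_rot: [0.772, 0.636, 0.0, 0.001]
ft_force: [-0.2, -0.9, -1.1]
width: 0.0843
time: 41.77
ee_pos: [0.6485, -0.0989, 0.1815]
eef_rot: [0.772, 0.636, 0.0, 0.001]
ft_force: [1.2, -0.4, 0.3]
width: 0.0868
knob [620.4  23.2] [31.6 53. ] bar deg pca -11.9 rect 76.5
knob [ 573.5 -204.8] [58.7 22.4] bar deg pca 74.0 rect 72.5
323 166
[(106, 169), (108, 168), (110, 167), (112, 166), (114, 172), (116, 172), (118, 166), (120, 171), (122, 170), (124, 170), (126, 162), (128, 95), (130, 80), (132, 80), (134, 81), (136, 80), (138, 80), (140, 102), (142, 169), (144, 215), (146, 207), (148, 205), (150, 206), (152, 204), (154, 201), (156, 207), (158, 203), (160, 202), (162, 204), (164, 205), (166, 201), (168, 205), (170, 208), (172, 204), (174, 206), (176, 203), (178, 203), (180, 207), (182, 205), (184, 202), (186, 201), (188, 202), (190, 204), (192, 23), (194, 39), (196, 39), (198, 39), (200, 38), (202, 45), (204, 44), (206, 44), (208, 58), (210, 86), (212, 86), (214, 84), (216, 89), (218, 160), (220, 165), (222, 160), (224, 168), (226, 166), (228, 162), (230, 168), (232, 164), (234, 161)]
[(array([292, 159,  17,  17, 218], dtype=int32), array([299.6, 167. ]), array([ 0.5957, -0.1056])), (array([341, 159,  17,  17, 212], dtype=int32), array([349.1, 167.2]), array([ 0.6028, -0.0701])), (array([ 265,  191,  118,   18, 1913], dtype=int32), array([324., 200.]), array([ 0.6231, -0.0927]))]
t 41.82 tcp [ 0.6534 -0.0996  0.1876] yaw 78.84 q7 1.17 w 0.0871 F [-1.8 -0.8  4. ] Tz -0.02 SHIFT [-0.1188 -0.058   0.0469] TURN [ 0.0036 -0.0047  0.8355]
```

The block now stands upright and centred: round bores at row 167, midway in the bright top face (rows 143–191), block centre (0.599, -0.088). The left knob leads by about 1.5 rad, within the limit, so the right knob is next.

```bash

python3 -m crank '[{"x":-0.03,"y":-0.015,"z":0.01,"ax":0,"ay":0,"az":0.06,"claw":-0.2},{"x":-0.06,"y":-0.03,"z":0.02,"ax":0,"ay":0,"az":0.12,"claw":-0.2},{"x":-0.09,"y":-0.045,"z":0.03,"ax":0,"ay":0,"az":0.18,"claw":-0.2},{"x":-0.119,"y":-0.058,"z":0.04,"ax":0,"ay":0,"az":0.24,"claw":-0.2},{"x":-0.119,"y":-0.058,"z":0.045,"ax":0,"ay":0,"az":0.3,"claw":-0.2}]' 55
python3 -m crank '[{"x":0,"y":0,"z":0,"ax":0,"ay":0,"az":0.06,"claw":-0.2},{"x":0,"y":0,"z":0,"ax":0,"ay":0,"az":0.12,"claw":-0.2},{"x":0,"y":0,"z":0,"ax":0,"ay":0,"az":0.18,"claw":-0.2},{"x":0,"y":0,"z":0,"ax":0,"ay":0,"az":0.24,"claw":-0.2},{"x":0,"y":0,"z":0,"ax":0,"ay":0,"az":0.3,"claw":-0.2}]' 55
python3 -m crank '[{"x":0,"y":0,"z":0,"ax":0,"ay":0,"az":0.06,"claw":-0.2},{"x":0,"y":0,"z":0,"ax":0,"ay":0,"az":0.12,"claw":-0.2},{"x":0,"y":0,"z":0,"ax":0,"ay":0,"az":0.18,"claw":-0.2},{"x":0,"y":0,"z":0.01,"ax":0,"ay":0,"az":0.235,"claw":-0.2},{"x":0,"y":0,"z":0.02,"ax":0,"ay":0,"az":0.235,"claw":-0.2}]' 55
python3 - <<'E'
from h import *
plan([.574,-.205,.061],-17)
E
```

```text
time: 42.23
ee_pos: [0.5639, -0.2115, 0.1325]
eef_rot: [0.928, 0.373, -0.002, 0.001]
ft_force: [-1.1, -1.2, -1.0]
width: 0.0615
time: 42.65
ee_pos: [0.5682, -0.2038, 0.1342]
eef_rot: [0.996, 0.086, 0.001, 0.0]
ft_force: [-0.5, 0.7, 0.4]
width: 0.0525
time: 43.07
ee_pos: [0.5687, -0.2038, 0.1144]
eef_rot: [0.989, -0.148, 0.001, 0.0]
ft_force: [0.3, 0.1, 0.3]
width: 0.0522
t 43.07 tcp [ 0.5687 -0.2038  0.1144] yaw -17.02 q7 -0.21 w 0.0522 F [0.3 0.1 0.3] Tz 0.02 SHIFT [ 0.0053 -0.0005  0.0534] TURN [ 0.0001 -0.0013 -0.0001]
```

```bash

python3 -m crank '[{"x":0.005,"y":0,"z":0.01,"ax":0,"ay":0,"az":0,"claw":-0.2},{"x":0.005,"y":0,"z":0.03,"ax":0,"ay":0,"az":0,"claw":-0.2},{"x":0.005,"y":0,"z":0.05,"ax":0,"ay":0,"az":0,"claw":-0.1},{"x":0.005,"y":0,"z":0.054,"ax":0,"ay":0,"az":0,"claw":1},{"x":0.005,"y":0,"z":0.054,"ax":0,"ay":0,"az":0,"claw":1}]' 55
python3 -m crank '[{"x":0,"y":0,"z":0,"ax":0,"ay":0,"az":0,"claw":1},{"x":0,"y":0,"z":0,"ax":0,"ay":0,"az":0,"claw":1},{"x":0,"y":0,"z":0,"ax":0,"ay":0,"az":0,"claw":1},{"x":0,"y":0,"z":0,"ax":0,"ay":0,"az":0,"claw":1},{"x":0,"y":0,"z":0,"ax":0,"ay":0,"az":0,"claw":1}]' 55
python3 -m crank '[{"x":0,"y":0,"z":0,"ax":0,"ay":0,"az":0.05,"claw":1},{"x":0,"y":0,"z":0,"ax":0,"ay":0,"az":0.1,"claw":1},{"x":0,"y":0,"z":0,"ax":0,"ay":0,"az":0.15,"claw":1},{"x":0,"y":0,"z":0,"ax":0,"ay":0,"az":0.2,"claw":1},{"x":0,"y":0,"z":0,"ax":0,"ay":0,"az":0.26,"claw":1}]' 55
python3 - <<'E'
from h import *
plan([.574,-.205,.061],-107); bars(camera("wrist"),[(.574,-.205)]); bars(camera("top"))
E
```

```text
time: 43.48
ee_pos: [0.572, -0.205, 0.0583]
eef_rot: [0.99, -0.144, -0.001, -0.0]
ft_force: [-0.1, -1.2, 0.1]
width: 0.0413
time: 43.9
ee_pos: [0.575, -0.2061, 0.0619]
eef_rot: [0.989, -0.145, 0.003, 0.001]
ft_force: [5.7, -3.0, -0.7]
width: 0.0194
time: 44.32
ee_pos: [0.575, -0.2063, 0.0619]
eef_rot: [0.918, -0.397, 0.003, -0.0]
ft_force: [6.1, -3.8, -0.4]
width: 0.0194
t 44.32 tcp [ 0.575  -0.2063  0.0619] yaw -46.77 q7 -0.72 w 0.0194 F [ 6.1 -3.8 -0.4] Tz 0.17 SHIFT [-0.0017 -0.0002  0.0009] TURN [-0.0026 -0.0018  0.5256]
knob [ 575.4 -205.9] [60.4 18.5] bar deg pca 43.3 rect 43.1
knob [620.9  29.3] [17.3 50. ] bar deg pca -14.7 rect 75.8
no bar 495 225
```

The right knob turns, and the left one now stays put at -14.7°. Continuing.

```bash

python3 -m crank '[{"x":0,"y":0,"z":0,"ax":0,"ay":0,"az":0.05,"claw":1},{"x":0,"y":0,"z":0,"ax":0,"ay":0,"az":0.1,"claw":1},{"x":0,"y":0,"z":0,"ax":0,"ay":0,"az":0.15,"claw":1},{"x":0,"y":0,"z":0,"ax":0,"ay":0,"az":0.2,"claw":1},{"x":0,"y":0,"z":0,"ax":0,"ay":0,"az":0.26,"claw":1}]' 55
python3 -m crank '[{"x":0,"y":0,"z":0,"ax":0,"ay":0,"az":0.05,"claw":1},{"x":0,"y":0,"z":0,"ax":0,"ay":0,"az":0.1,"claw":1},{"x":0,"y":0,"z":0,"ax":0,"ay":0,"az":0.15,"claw":1},{"x":0,"y":0,"z":0,"ax":0,"ay":0,"az":0.2,"claw":1},{"x":0,"y":0,"z":0,"ax":0,"ay":0,"az":0.26,"claw":1}]' 55
python3 -m crank '[{"x":0,"y":0,"z":0,"ax":0,"ay":0,"az":0,"claw":-0.2},{"x":0,"y":0,"z":0,"ax":0,"ay":0,"az":0,"claw":-0.2},{"x":0,"y":0,"z":0,"ax":0,"ay":0,"az":0,"claw":-0.2},{"x":0,"y":0,"z":-0.01,"ax":0,"ay":0,"az":0,"claw":-0.2},{"x":0,"y":0,"z":-0.035,"ax":0,"ay":0,"az":0,"claw":-0.2}]' 55
python3 -m crank '[{"x":0,"y":0,"z":-0.03,"ax":0,"ay":0,"az":-0.06,"claw":-0.2},{"x":0,"y":0,"z":-0.045,"ax":0,"ay":0,"az":-0.12,"claw":-0.2},{"x":0,"y":0,"z":-0.045,"ax":0,"ay":0,"az":-0.18,"claw":-0.2},{"x":0,"y":0,"z":-0.045,"ax":0,"ay":0,"az":-0.24,"claw":-0.2},{"x":0,"y":0,"z":-0.045,"ax":0,"ay":0,"az":-0.31,"claw":-0.2}]' 55
python3 - <<'E'
from h import *
plan([.622,.0295,.14],75.3); bars(camera("top"))
E
```

```text
time: 44.83
ee_pos: [0.5751, -0.2067, 0.062]
eef_rot: [0.785, -0.62, 0.003, -0.001]
ft_force: [5.6, -3.4, -1.4]
width: 0.0194
time: 45.25
ee_pos: [0.5751, -0.207, 0.062]
eef_rot: [-0.599, 0.801, -0.003, 0.002]
ft_force: [5.9, -5.3, -2.2]
width: 0.0196
time: 45.67
ee_pos: [0.5708, -0.2045, 0.0931]
eef_rot: [-0.601, 0.799, 0.002, -0.001]
ft_force: [0.5, -1.0, 0.3]
width: 0.0454
time: 46.08
ee_pos: [0.5731, -0.2052, 0.1417]
eef_rot: [0.814, -0.581, 0.001, -0.0]
ft_force: [0.1, -1.0, 0.1]
width: 0.0522
t 46.08 tcp [ 0.5731 -0.2052  0.1417] yaw -71.07 q7 -1.08 w 0.0522 F [ 0.1 -1.   0.1] Tz 0.02 SHIFT [-0.2062 -0.1224  0.0016] TURN [ 5.0000e-04 -1.3000e-03 -1.2773e+00]
knob [620.6  29.6] [17.  50.6] bar deg pca -14.4 rect 76.7
no bar 495 225
```

```bash

python3 -m crank '[{"x":-0.034,"y":-0.02,"z":0,"ax":0,"ay":0,"az":-0.062,"claw":-0.2},{"x":-0.069,"y":-0.041,"z":0,"ax":0,"ay":0,"az":-0.124,"claw":-0.2},{"x":-0.103,"y":-0.061,"z":0,"ax":0,"ay":0,"az":-0.186,"claw":-0.2},{"x":-0.138,"y":-0.082,"z":0,"ax":0,"ay":0,"az":-0.248,"claw":-0.2},{"x":-0.172,"y":-0.102,"z":0,"ax":0,"ay":0,"az":-0.31,"claw":-0.2}]' 55
python3 -m crank '[{"x":0,"y":0,"z":0,"ax":0,"ay":0,"az":-0.062,"claw":-0.2},{"x":0,"y":0,"z":0,"ax":0,"ay":0,"az":-0.124,"claw":-0.2},{"x":0,"y":0,"z":0,"ax":0,"ay":0,"az":-0.186,"claw":-0.2},{"x":0,"y":0,"z":0,"ax":0,"ay":0,"az":-0.248,"claw":-0.2},{"x":0,"y":0,"z":0,"ax":0,"ay":0,"az":-0.31,"claw":-0.2}]' 55
python3 -m crank '[{"x":0,"y":0,"z":0,"ax":0,"ay":0,"az":-0.062,"claw":-0.2},{"x":0,"y":0,"z":0,"ax":0,"ay":0,"az":-0.124,"claw":-0.2},{"x":0,"y":0,"z":0,"ax":0,"ay":0,"az":-0.186,"claw":-0.2},{"x":0,"y":0,"z":0,"ax":0,"ay":0,"az":-0.248,"claw":-0.2},{"x":0,"y":0,"z":0,"ax":0,"ay":0,"az":-0.31,"claw":-0.2}]' 55
python3 - <<'E'
from h import *
plan([.622,.0295,.061],75.3)
E
```

```text
time: 46.55
ee_pos: [0.615, -0.0078, 0.1412]
eef_rot: [0.952, -0.307, 0.001, -0.0]
ft_force: [1.1, -0.2, -0.0]
width: 0.0525
time: 46.97
ee_pos: [0.6148, -0.0097, 0.1408]
eef_rot: [1.0, -0.002, 0.0, 0.0]
ft_force: [0.1, -0.5, -1.2]
width: 0.0521
time: 47.38
ee_pos: [0.6148, -0.0098, 0.1409]
eef_rot: [0.953, 0.303, 0.0, 0.0]
ft_force: [-0.2, -0.0, -0.3]
width: 0.0524
t 47.38 tcp [ 0.6148 -0.0098  0.1409] yaw 35.31 q7 0.31 w 0.0524 F [-0.2 -0.  -0.3] Tz 0.03 SHIFT [ 0.0286 -0.0281  0.0799] TURN [ 0.0006 -0.     -0.349 ]
```

```bash

python3 -m crank '[{"x":0.0143,"y":-0.014,"z":0,"ax":0,"ay":0,"az":-0.062,"claw":-0.2},{"x":0.0286,"y":-0.0281,"z":0,"ax":0,"ay":0,"az":-0.124,"claw":-0.2},{"x":0.0286,"y":-0.0281,"z":0,"ax":0,"ay":0,"az":-0.186,"claw":-0.2},{"x":0.0286,"y":-0.0281,"z":0,"ax":0,"ay":0,"az":-0.248,"claw":-0.2},{"x":0.0286,"y":-0.0281,"z":0.01,"ax":0,"ay":0,"az":-0.31,"claw":-0.2}]' 55
python3 -m crank '[{"x":0,"y":0,"z":0.01,"ax":0,"ay":0,"az":-0.039,"claw":-0.2},{"x":0,"y":0,"z":0.03,"ax":0,"ay":0,"az":-0.039,"claw":-0.2},{"x":0,"y":0,"z":0.052,"ax":0,"ay":0,"az":-0.039,"claw":-0.2},{"x":0,"y":0,"z":0.07,"ax":0,"ay":0,"az":-0.039,"claw":1},{"x":0,"y":0,"z":0.07,"ax":0,"ay":0,"az":-0.039,"claw":1}]' 55
python3 -m crank '[{"x":0,"y":0,"z":0,"ax":0,"ay":0,"az":0,"claw":1},{"x":0,"y":0,"z":0,"ax":0,"ay":0,"az":0,"claw":1},{"x":0,"y":0,"z":0,"ax":0,"ay":0,"az":0,"claw":1},{"x":0,"y":0,"z":0,"ax":0,"ay":0,"az":0,"claw":1},{"x":0,"y":0,"z":0,"ax":0,"ay":0,"az":0,"claw":1}]' 55
python3 - <<'E'
from h import *
plan([.622,.0295,.061],-14); bars(camera("wrist"),[(.622,.0295)])
E
```

```text
time: 47.8
ee_pos: [0.6231, 0.0303, 0.1324]
eef_rot: [0.815, 0.58, 0.001, 0.001]
ft_force: [0.7, -0.6, -0.1]
width: 0.0521
time: 48.22
ee_pos: [0.6201, 0.0288, 0.0571]
eef_rot: [0.794, 0.609, -0.002, -0.001]
ft_force: [-0.4, -1.0, 0.1]
width: 0.0448
time: 48.63
ee_pos: [0.6228, 0.0285, 0.0617]
eef_rot: [0.793, 0.609, 0.0, 0.002]
ft_force: [-2.9, -3.3, 5.5]
width: 0.0197
t 48.63 tcp [0.6228 0.0285 0.0617] yaw 75.04 q7 0.84 w 0.0197 F [-2.9 -3.3  5.5] Tz -0.08 SHIFT [ 0.0007 -0.001   0.0007] TURN [ 1.60e-03 -4.00e-04  7.77e-01]
knob [621.8  29.5] [18.5 60.5] bar deg pca -13.6 rect 76.5
```

```bash

python3 -m crank '[{"x":0,"y":0,"z":0,"ax":0,"ay":0,"az":0.05,"claw":1},{"x":0,"y":0,"z":0,"ax":0,"ay":0,"az":0.1,"claw":1},{"x":0,"y":0,"z":0,"ax":0,"ay":0,"az":0.15,"claw":1},{"x":0,"y":0,"z":0,"ax":0,"ay":0,"az":0.2,"claw":1},{"x":0,"y":0,"z":0,"ax":0,"ay":0,"az":0.26,"claw":1}]' 55
python3 -m crank '[{"x":0,"y":0,"z":0,"ax":0,"ay":0,"az":0.05,"claw":1},{"x":0,"y":0,"z":0,"ax":0,"ay":0,"az":0.1,"claw":1},{"x":0,"y":0,"z":0,"ax":0,"ay":0,"az":0.15,"claw":1},{"x":0,"y":0,"z":0,"ax":0,"ay":0,"az":0.2,"claw":1},{"x":0,"y":0,"z":0,"ax":0,"ay":0,"az":0.26,"claw":1}]' 55
python3 - <<'E'
from h import *
plan([.622,.0295,.061],-14); bars(camera("wrist"),[(.622,.0295)]); bars(camera("top"))
E
```

```text
time: 49.1
ee_pos: [0.6226, 0.0281, 0.0617]
eef_rot: [0.924, 0.383, 0.0, 0.002]
ft_force: [-3.7, -4.8, 6.9]
width: 0.0198
time: 49.52
ee_pos: [0.6221, 0.0278, 0.0617]
eef_rot: [0.991, 0.132, 0.0, 0.002]
ft_force: [-5.6, -6.0, 8.3]
width: 0.0194
t 49.52 tcp [0.6221 0.0278 0.0617] yaw 15.18 q7 -0.12 w 0.0194 F [-5.6 -6.   8.3] Tz 0.17 SHIFT [ 0.0004 -0.0017  0.0007] TURN [ 0.0016 -0.0003  0.2547]
knob [621.6  29.1] [18.5 60.9] bar deg pca 107.3 rect 17.4
no bar 401 207
knob [ 581.1 -206.4] [17.1 41. ] bar deg pca -15.6 rect 71.5
```

```bash

python3 -m crank '[{"x":0,"y":0,"z":0,"ax":0,"ay":0,"az":0.05,"claw":1},{"x":0,"y":0,"z":0,"ax":0,"ay":0,"az":0.1,"claw":1},{"x":0,"y":0,"z":0,"ax":0,"ay":0,"az":0.15,"claw":1},{"x":0,"y":0,"z":0,"ax":0,"ay":0,"az":0.19,"claw":1},{"x":0,"y":0,"z":0,"ax":0,"ay":0,"az":0.22,"claw":1}]' 55
python3 - <<'E'
from h import *
plan([.622,.0295,.061],-14); bars(camera("wrist"),[(.622,.0295)]); bars(camera("top"))
E
```

```text
time: 50.03
ee_pos: [0.6217, 0.0282, 0.0617]
eef_rot: [0.996, -0.087, 0.0, 0.001]
ft_force: [-7.5, -3.8, 7.7]
width: 0.02
t 50.03 tcp [0.6217 0.0282 0.0617] yaw -9.95 q7 -0.52 w 0.0200 F [-7.5 -3.8  7.7] Tz 0.73 SHIFT [ 0.0001 -0.0013  0.0007] TURN [ 0.0014 -0.0003  0.0353]
knob [622.   29.2] [60.7 19.5] bar deg pca 86.0 rect 86.9
no bar 401 207
knob [ 579.2 -204.4] [21.2 46.2] bar deg pca -19.0 rect 66.5
```

The left knob is home: bar at -93.5°, torque rising to 0.73 N m against the stop. Now finishing the right knob.

```bash

python3 -m crank '[{"x":0,"y":0,"z":0,"ax":0,"ay":0,"az":-0.005,"claw":-0.2},{"x":0,"y":0,"z":0,"ax":0,"ay":0,"az":-0.005,"claw":-0.2},{"x":0,"y":0,"z":0,"ax":0,"ay":0,"az":-0.005,"claw":-0.2},{"x":0,"y":0,"z":-0.01,"ax":0,"ay":0,"az":-0.005,"claw":-0.2},{"x":0,"y":0,"z":-0.035,"ax":0,"ay":0,"az":-0.005,"claw":-0.2}]' 55
python3 -m crank '[{"x":0,"y":0,"z":-0.03,"ax":0,"ay":0,"az":-0.06,"claw":-0.2},{"x":-0.005,"y":0.04,"z":-0.045,"ax":0,"ay":0,"az":-0.12,"claw":-0.2},{"x":-0.005,"y":0.08,"z":-0.045,"ax":0,"ay":0,"az":-0.18,"claw":-0.2},{"x":-0.005,"y":0.12,"z":-0.045,"ax":0,"ay":0,"az":-0.24,"claw":-0.2},{"x":-0.005,"y":0.16,"z":-0.045,"ax":0,"ay":0,"az":-0.31,"claw":-0.2}]' 55
python3 - <<'E'
from h import *
plan([.574,-.205,.14],74); bars(camera("top"))
E
```

```text
time: 50.55
ee_pos: [0.6204, 0.0295, 0.0933]
eef_rot: [0.997, -0.079, -0.002, 0.0]
ft_force: [-0.3, -0.4, 0.4]
width: 0.0452
time: 50.97
ee_pos: [0.5922, -0.1275, 0.1419]
eef_rot: [0.976, 0.22, 0.001, 0.001]
ft_force: [0.9, -0.5, -0.8]
width: 0.0519
t 50.97 tcp [ 0.5922 -0.1275  0.1419] yaw 25.40 q7 0.38 w 0.0519 F [ 0.9 -0.5 -0.8] Tz 0.05 SHIFT [-0.0496  0.0622  0.0019] TURN [ 0.0014 -0.0005 -0.4241]
knob [618.4  28.2] [50.4 15.3] bar deg pca 88.1 rect 89.2
no bar 495 225
```

```bash

python3 -m crank '[{"x":-0.02,"y":0.025,"z":0,"ax":0,"ay":0,"az":-0.062,"claw":-0.2},{"x":-0.04,"y":0.05,"z":0,"ax":0,"ay":0,"az":-0.124,"claw":-0.2},{"x":-0.05,"y":0.062,"z":0,"ax":0,"ay":0,"az":-0.186,"claw":-0.2},{"x":-0.05,"y":0.062,"z":0,"ax":0,"ay":0,"az":-0.248,"claw":-0.2},{"x":-0.05,"y":0.062,"z":0,"ax":0,"ay":0,"az":-0.31,"claw":-0.2}]' 55
python3 -m crank '[{"x":0,"y":0,"z":0,"ax":0,"ay":0,"az":-0.06,"claw":-0.2},{"x":0,"y":0,"z":0,"ax":0,"ay":0,"az":-0.114,"claw":-0.2},{"x":0,"y":0,"z":0.01,"ax":0,"ay":0,"az":-0.114,"claw":-0.2},{"x":0,"y":0,"z":0.02,"ax":0,"ay":0,"az":-0.114,"claw":-0.2},{"x":0,"y":0,"z":0.025,"ax":0,"ay":0,"az":-0.114,"claw":-0.2}]' 55
python3 - <<'E'
from h import *
plan([.574,-.205,.061],74)
E
```

```text
time: 51.43
ee_pos: [0.573, -0.2049, 0.141]
eef_rot: [0.863, 0.505, 0.0, 0.001]
ft_force: [-0.2, 0.4, -0.1]
width: 0.052
time: 51.85
ee_pos: [0.5725, -0.2032, 0.1135]
eef_rot: [0.802, 0.598, -0.0, -0.0]
ft_force: [0.5, 0.0, 0.8]
width: 0.0523
t 51.85 tcp [ 0.5725 -0.2032  0.1135] yaw 73.39 q7 1.28 w 0.0523 F [0.5 0.  0.8] Tz -0.06 SHIFT [-0.0013  0.002   0.0525] TURN [-0.0003 -0.     -0.0053]
```

```bash

python3 -m crank '[{"x":-0.001,"y":0.002,"z":0.015,"ax":0,"ay":0,"az":-0.005,"claw":-0.2},{"x":-0.001,"y":0.002,"z":0.035,"ax":0,"ay":0,"az":-0.005,"claw":-0.2},{"x":-0.001,"y":0.002,"z":0.05,"ax":0,"ay":0,"az":-0.005,"claw":-0.1},{"x":-0.001,"y":0.002,"z":0.053,"ax":0,"ay":0,"az":-0.005,"claw":1},{"x":-0.001,"y":0.002,"z":0.053,"ax":0,"ay":0,"az":-0.005,"claw":1}]' 55
python3 -m crank '[{"x":0,"y":0,"z":0,"ax":0,"ay":0,"az":0,"claw":1},{"x":0,"y":0,"z":0,"ax":0,"ay":0,"az":0,"claw":1},{"x":0,"y":0,"z":0,"ax":0,"ay":0,"az":0,"claw":1},{"x":0,"y":0,"z":0,"ax":0,"ay":0,"az":0,"claw":1},{"x":0,"y":0,"z":0,"ax":0,"ay":0,"az":0,"claw":1}]' 55
python3 -m crank '[{"x":0,"y":0,"z":0,"ax":0,"ay":0,"az":0.05,"claw":1},{"x":0,"y":0,"z":0,"ax":0,"ay":0,"az":0.1,"claw":1},{"x":0,"y":0,"z":0,"ax":0,"ay":0,"az":0.15,"claw":1},{"x":0,"y":0,"z":0,"ax":0,"ay":0,"az":0.2,"claw":1},{"x":0,"y":0,"z":0,"ax":0,"ay":0,"az":0.26,"claw":1}]' 55
python3 - <<'E'
from h import *
plan([.574,-.205,.061],-14); bars(camera("wrist"),[(.574,-.205)]); bars(camera("top"))
E
```

```text
time: 52.27
ee_pos: [0.574, -0.2045, 0.0607]
eef_rot: [0.798, 0.603, -0.0, -0.001]
ft_force: [-0.0, 0.8, 0.7]
width: 0.0415
time: 52.68
ee_pos: [0.5752, -0.2059, 0.063]
eef_rot: [0.798, 0.603, 0.0, 0.001]
ft_force: [0.6, -3.5, 1.3]
width: 0.019
time: 53.1
ee_pos: [0.5752, -0.2056, 0.0629]
eef_rot: [0.927, 0.376, 0.001, 0.001]
ft_force: [0.2, -2.2, 2.2]
width: 0.0192
t 53.10 tcp [ 0.5752 -0.2056  0.0629] yaw 44.12 q7 0.78 w 0.0192 F [ 0.2 -2.2  2.2] Tz 0.18 SHIFT [-0.0005 -0.0012  0.0019] TURN [ 0.0009 -0.0008  0.5072]
knob [ 576.3 -205.3] [18.8 60.9] bar deg pca 131.4 rect 41.6
knob [619.   28.3] [50.9 16.9] bar deg pca 87.2 rect 86.0
no bar 495 225
```

```bash

python3 -m crank '[{"x":0,"y":0,"z":0,"ax":0,"ay":0,"az":0.05,"claw":1},{"x":0,"y":0,"z":0,"ax":0,"ay":0,"az":0.1,"claw":1},{"x":0,"y":0,"z":0,"ax":0,"ay":0,"az":0.15,"claw":1},{"x":0,"y":0,"z":0,"ax":0,"ay":0,"az":0.2,"claw":1},{"x":0,"y":0,"z":0,"ax":0,"ay":0,"az":0.26,"claw":1}]' 55
python3 -m crank '[{"x":0,"y":0,"z":0,"ax":0,"ay":0,"az":0.05,"claw":1},{"x":0,"y":0,"z":0,"ax":0,"ay":0,"az":0.1,"claw":1},{"x":0,"y":0,"z":0,"ax":0,"ay":0,"az":0.14,"claw":1},{"x":0,"y":0,"z":0,"ax":0,"ay":0,"az":0.17,"claw":1},{"x":0,"y":0,"z":0,"ax":0,"ay":0,"az":0.19,"claw":1}]' 55
python3 - <<'E'
from h import *
plan([.574,-.205,.061],-14); bars(camera("wrist"),[(.574,-.205)]); bars(camera("top"))
E
```

```text
time: 53.62
ee_pos: [0.5752, -0.2053, 0.0628]
eef_rot: [0.992, 0.127, 0.001, 0.001]
ft_force: [1.6, -2.2, 2.5]
width: 0.0196
time: 54.03
ee_pos: [0.5752, -0.2053, 0.0627]
eef_rot: [0.998, -0.062, 0.001, 0.001]
ft_force: [0.2, -2.5, 3.4]
width: 0.0192
t 54.03 tcp [ 0.5752 -0.2053  0.0627] yaw -7.07 q7 -0.04 w 0.0192 F [ 0.2 -2.5  3.4] Tz 0.44 SHIFT [-0.0012 -0.0002  0.0017] TURN [ 0.0004 -0.001   0.0604]
knob [ 575.9 -205.3] [61.  18.4] bar deg pca 81.4 rect 81.4
knob [618.4  28.2] [50.5 15.3] bar deg pca 88.4 rect 89.2
knob [ 578.8 -195. ] [27.6 12.6] bar deg pca 87.6 rect 89.3
```

```bash

python3 -m crank '[{"x":0,"y":0,"z":0,"ax":0,"ay":0,"az":0.02,"claw":1},{"x":0,"y":0,"z":0,"ax":0,"ay":0,"az":0.04,"claw":1},{"x":0,"y":0,"z":0,"ax":0,"ay":0,"az":0.06,"claw":1},{"x":0,"y":0,"z":0,"ax":0,"ay":0,"az":0.06,"claw":1},{"x":0,"y":0,"z":0,"ax":0,"ay":0,"az":0.06,"claw":1}]' 55
python3 - <<'E'
from h import *
plan([.574,-.205,.061],-14); bars(camera("wrist"),[(.574,-.205)]); bars(camera("top"))
E
```

```text
time: 54.55
ee_pos: [0.5753, -0.2045, 0.0626]
eef_rot: [0.993, -0.12, 0.001, 0.0]
ft_force: [1.0, -0.9, 4.1]
width: 0.0193
t 54.55 tcp [ 0.5753 -0.2045  0.0626] yaw -13.74 q7 -0.15 w 0.0193 F [ 1.  -0.9  4.1] Tz 0.82 SHIFT [-0.0011  0.0008  0.0016] TURN [-0.     -0.0009  0.0022]
knob [ 575.8 -205.3] [60.9 18.4] bar deg pca 80.3 rect 80.7
knob [619.   28.3] [50.8 17. ] bar deg pca 87.6 rect 85.8
no bar 495 225
```

The right knob is at its stop: the tool turned 6.7°, the bar only 1°, and torque reached 0.82 N m. Releasing, then re-checking the left knob with another push, since there is time.

```bash

python3 -m crank '[{"x":0,"y":0,"z":0,"ax":0,"ay":0,"az":-0.03,"claw":-0.2},{"x":0,"y":0,"z":0,"ax":0,"ay":0,"az":-0.03,"claw":-0.2},{"x":0,"y":0,"z":0,"ax":0,"ay":0,"az":-0.03,"claw":-0.2},{"x":0,"y":0,"z":-0.01,"ax":0,"ay":0,"az":-0.03,"claw":-0.2},{"x":0,"y":0,"z":-0.035,"ax":0,"ay":0,"az":-0.03,"claw":-0.2}]' 55
python3 -m crank '[{"x":0,"y":0,"z":-0.03,"ax":0,"ay":0,"az":0,"claw":-0.2},{"x":0,"y":-0.04,"z":-0.045,"ax":0,"ay":0,"az":0,"claw":-0.2},{"x":0,"y":-0.08,"z":-0.045,"ax":0,"ay":0,"az":0,"claw":-0.2},{"x":0,"y":-0.12,"z":-0.045,"ax":0,"ay":0,"az":0,"claw":-0.2},{"x":0,"y":-0.16,"z":-0.045,"ax":0,"ay":0,"az":0,"claw":-0.2}]' 55
python3 - <<'E'
from h import *
plan([.622,.0295,.061],-4); c=C("wrist","w18"); bars(c); bars(camera("top"))
E
```

```text
time: 55.07
ee_pos: [0.5724, -0.2043, 0.0946]
eef_rot: [0.996, -0.093, -0.003, -0.001]
ft_force: [-0.4, -0.7, -0.3]
width: 0.045
time: 55.48
ee_pos: [0.6043, -0.046, 0.1434]
eef_rot: [0.996, -0.093, 0.001, 0.0]
ft_force: [1.3, -0.6, 0.0]
width: 0.052
t 55.48 tcp [ 0.6043 -0.046   0.1434] yaw -10.69 q7 -0.35 w 0.0520 F [ 1.3 -0.6  0. ] Tz -0.06 SHIFT [ 0.0033 -0.0774  0.0824] TURN [ 0.0001 -0.001  -0.0584]
knob [621.2  29.6] [53.3 18.7] bar deg pca 87.1 rect 87.1
no bar 322 473
knob [619.   28.3] [50.7 16.9] bar deg pca 87.7 rect 86.0
no bar 495 225
```

```bash

python3 -m crank '[{"x":0.003,"y":-0.035,"z":0,"ax":0,"ay":0,"az":-0.03,"claw":-0.2},{"x":0.003,"y":-0.077,"z":0.005,"ax":0,"ay":0,"az":-0.06,"claw":-0.2},{"x":0.003,"y":-0.077,"z":0.03,"ax":0,"ay":0,"az":-0.065,"claw":-0.2},{"x":0.003,"y":-0.077,"z":0.055,"ax":0,"ay":0,"az":-0.065,"claw":-0.2},{"x":0.003,"y":-0.077,"z":0.082,"ax":0,"ay":0,"az":-0.065,"claw":-0.2}]' 55
python3 -m crank '[{"x":0,"y":0,"z":0,"ax":0,"ay":0,"az":0,"claw":1},{"x":0,"y":0,"z":0,"ax":0,"ay":0,"az":0,"claw":1},{"x":0,"y":0,"z":0,"ax":0,"ay":0,"az":0,"claw":1},{"x":0,"y":0,"z":0,"ax":0,"ay":0,"az":0,"claw":1},{"x":0,"y":0,"z":0,"ax":0,"ay":0,"az":0,"claw":1}]' 55
python3 - <<'E'
from h import *
plan([.622,.0295,.061],-18); bars(camera("wrist"),[(.622,.0295)])
E
python3 -m crank '[{"x":0,"y":0,"z":0,"ax":0,"ay":0,"az":0.03,"claw":1},{"x":0,"y":0,"z":0,"ax":0,"ay":0,"az":0.06,"claw":1},{"x":0,"y":0,"z":0,"ax":0,"ay":0,"az":0.09,"claw":1},{"x":0,"y":0,"z":0,"ax":0,"ay":0,"az":0.11,"claw":1},{"x":0,"y":0,"z":0,"ax":0,"ay":0,"az":0.11,"claw":1}]' 55
python3 - <<'E'
from h import *
plan([.622,.0295,.061],-18); bars(camera("wrist"),[(.622,.0295)])
E
```

```text
time: 56.0
ee_pos: [0.6217, 0.0283, 0.0603]
eef_rot: [1.0, -0.027, 0.001, 0.0]
ft_force: [0.4, -0.7, -0.2]
width: 0.052
time: 56.42
ee_pos: [0.6224, 0.0275, 0.0622]
eef_rot: [1.0, -0.028, 0.002, 0.0]
ft_force: [0.8, -0.3, -0.3]
width: 0.0266
t 56.42 tcp [0.6224 0.0275 0.0622] yaw -3.17 q7 -0.40 w 0.0266 F [ 0.8 -0.3 -0.3] Tz 0.02 SHIFT [-0.0006 -0.002   0.0012] TURN [-1.000e-04 -1.800e-03  1.294e-01]
knob [621.3  29.1] [60.8 18.4] bar deg pca 87.1 rect 87.1
time: 56.88
ee_pos: [0.6215, 0.0277, 0.0617]
eef_rot: [0.991, -0.137, 0.001, 0.0]
ft_force: [-2.7, -0.4, 6.2]
width: 0.0202
t 56.88 tcp [0.6215 0.0277 0.0617] yaw -15.79 q7 -0.60 w 0.0202 F [-2.7 -0.4  6.2] Tz 1.16 SHIFT [-0.     -0.0019  0.0007] TURN [ 0.0003 -0.001   0.0193]
knob [622.6  29. ] [60.7 20.6] bar deg pca 84.4 rect 86.8
```

The left stop is confirmed: 1.16 N m with the bar not moving. Releasing, backing away, and doing a final check by measurement.

```bash

python3 -m crank '[{"x":0,"y":0,"z":0,"ax":0,"ay":0,"az":-0.08,"claw":-0.2},{"x":0,"y":0,"z":0,"ax":0,"ay":0,"az":-0.08,"claw":-0.2},{"x":0,"y":0,"z":0,"ax":0,"ay":0,"az":-0.08,"claw":-0.2},{"x":0,"y":0,"z":-0.01,"ax":0,"ay":0,"az":-0.08,"claw":-0.2},{"x":0,"y":0,"z":-0.035,"ax":0,"ay":0,"az":-0.08,"claw":-0.2}]' 55
python3 -m crank '[{"x":0,"y":0,"z":-0.04,"ax":0,"ay":0,"az":0,"claw":-0.2},{"x":0,"y":0.03,"z":-0.07,"ax":0,"ay":0,"az":0,"claw":-0.2},{"x":0,"y":0.06,"z":-0.1,"ax":0,"ay":0,"az":0,"claw":-0.2},{"x":0,"y":0.1,"z":-0.12,"ax":0,"ay":0,"az":0,"claw":-0.2},{"x":0,"y":0.13,"z":-0.15,"ax":0,"ay":0,"az":0,"claw":-0.2}]' 55
python3 -m crank '[{"x":0,"y":0.04,"z":-0.03,"ax":0,"ay":0,"az":0,"claw":-0.2},{"x":0,"y":0.07,"z":-0.06,"ax":0,"ay":0,"az":0,"claw":-0.2},{"x":0,"y":0.07,"z":-0.08,"ax":0,"ay":0,"az":0,"claw":-0.2},{"x":0,"y":0.07,"z":-0.08,"ax":0,"ay":0,"az":0,"claw":-0.2},{"x":0,"y":0.07,"z":-0.08,"ax":0,"ay":0,"az":0,"claw":-0.2}]' 55
python3 - <<'E'
from h import *
plan([.6,-.09,.3],-11); c=C("wrist","w19"); bars(c); im=c['color']; g=im.astype(float).mean(2)
pn=[.612,-.090,.056]; u,v=map(int,proj(c,pn)); print(u,v)
print([int(x) for x in g[v-2:v+3,u-60:u+60].mean(0)])
dk=np.zeros(g.shape,np.uint8); dk[max(v-60,0):v+60,u-60:u+60]=(g<60)[max(v-60,0):v+60,u-60:u+60]
n,l,st,ce=cv2.connectedComponentsWithStats(dk); print([(s,a.round(1),onz(c,*a,.056)[:2].round(4)) for s,a in zip(st[1:],ce[1:]) if s[4]>40])
E
```

```text
time: 57.35
ee_pos: [0.6195, 0.0271, 0.0934]
eef_rot: [0.998, -0.058, -0.002, 0.0]
ft_force: [0.1, -0.5, -0.3]
width: 0.0459
time: 57.77
ee_pos: [0.6058, -0.1001, 0.2434]
eef_rot: [0.998, -0.059, 0.0, 0.0]
ft_force: [0.2, -0.4, -0.8]
width: 0.0519
time: 58.18
ee_pos: [0.5991, -0.1676, 0.3243]
eef_rot: [0.998, -0.059, 0.002, 0.0]
ft_force: [-0.3, 0.6, -0.8]
width: 0.0522
t 58.18 tcp [ 0.5991 -0.1676  0.3243] yaw -6.72 q7 -0.04 w 0.0522 F [-0.3  0.6 -0.8] Tz -0.01 SHIFT [-0.0083 -0.0772  0.0242] TURN [ 0.0001 -0.0024  0.0373]
knob [620.   12.6] [20.  19.1] bar deg pca -31.8 rect 87.9
knob [ 576.4 -204.2] [55.7 18.9] bar deg pca 81.0 rect 80.4
326 127
[73, 70, 69, 69, 71, 68, 71, 69, 69, 68, 70, 67, 68, 150, 156, 153, 156, 161, 104, 137, 156, 147, 152, 158, 155, 156, 156, 155, 155, 155, 163, 158, 154, 157, 158, 159, 159, 160, 123, 113, 209, 197, 191, 190, 194, 191, 188, 190, 193, 188, 188, 188, 190, 192, 189, 188, 189, 197, 191, 192, 193, 192, 189, 189, 192, 196, 190, 188, 188, 186, 189, 204, 149, 22, 38, 43, 40, 39, 43, 76, 73, 73, 59, 140, 155, 154, 150, 151, 157, 154, 153, 151, 155, 156, 152, 151, 153, 155, 153, 159, 147, 76, 68, 70, 70, 73, 70, 66, 69, 69, 70, 68, 71, 72, 71, 69, 73, 72, 70, 62]
[(array([331,  85,  17,  87, 556], dtype=int32), array([341.1, 128. ]), array([ 0.6276, -0.0921])), (array([317, 105,  12,  12, 112], dtype=int32), array([322.8, 110.3]), array([ 0.6104, -0.0721])), (array([382, 129,   4,  34,  41], dtype=int32), array([383.6, 145.9]), array([ 0.6711, -0.1159])), (array([315, 140,  11,  12, 105], dtype=int32), array([320. , 145.5]), array([ 0.6032, -0.1075]))]
```

Final check:
- The block's bright top is flush between the front jaw and the pad, with two round bores and centre (0.607, -0.090).
- Both bars are at their stop angles.
- The arm is clear.

Handing in.

```bash
python3 -c "
from h import *
print(close_job())"
```

```text
the job is handed in; nothing more can be done
None
```

I handed the job in at about 58 s. The block is standing upright in the clamp, both knobs are home at their stops, and the arm is clear. It did not go cleanly the first time.

**What went wrong**
- **First lift:** I raised the arm before the fingers had fully closed. I put the block back in the saddle and regripped it.
- **First placing:** the block tipped about 58° forward between the jaws, most likely because its rear edge caught the pad. I noticed only after the first three knob steps: with the block jammed, each knob I turned drove the other one back.
- **Recovery:** I lifted the block out and set it upright on the bench by pitching the tool. I then regripped it by its ends and placed it again, about 6 mm further from the pad.

**Knob steps:** after that I turned right, left home, right home, then pushed the left again to check. By my angle estimates the largest lead was about 1.85 rad, during the jammed phase, against the limit of 2.09 rad. The knob zero behind that figure is inferred from the bar angles.

**Last checks**
- **Stops:** the right knob held at 0.82 N m with its bar moving only 1°. The left held at 1.16 N m with its bar essentially still.
- **Block:** it is upright and within 2 mm of the jaws' middle along their length. It sits against the front jaw and the pad, with no visible gap.
- **Disagreement:** the two bars' home angles differ by about 6°. I took this as a different bar offset, since both were hard against a stop. The left bar's own reading also differed by 2.4° between two methods.
- **Not checked:** in the last view the left bar was out of frame, so its angle after the final release was not measured. I had no reading of the pad's travel.

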